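# Rehang the return spring of a dish stage

### The arm

A 7-joint arm with a two-finger parallel gripper is mounted at the origin on a cart in front of the work surface, level with it; the furniture and walls round the work are solid. World frame = base frame: x ahead of the robot, y to its left, z up, the work surface at z = 0. Lengths are in m, angles in rad, forces in N, time in s.
With the tool pointing down it reaches from about 0.4 to 0.85 m from the base axis. Payload 4.4 kg.
Tool frame: the origin (TCP) lies between the finger pads; the fingertips stand ahead of it and the grasp point (between the pads) lies 11 mm behind it (ctrl.tcp_to_tips is the z of the fingertips in the tool frame, in m); z points along the fingers, y is the direction in which the jaws open and shut (so a half turn about z gives the same grasp; the last joint's range is limited). The gripper opens to 94 mm and grips with 3 to 60 N. Pads are 16 mm wide; open, the fingers measure 119 mm over their backs; the gripper's body (75 mm by 177 mm) begins 78 mm behind the grasp point.
Start: joints at [1.224, 0.628, 0.038, 1.517, -0.027, 0.996, -0.02], TCP at [0.18, -0.625, 0.213] pointing down, gripper open.
Joint ranges: [-3.06, 3.06], [-0.37, 2.12], [-1.25, 1.32], [0.18, 2.47], [-1.1, 4.24], [0.23, 1.98], [-2.94, 2.94]. Speed limits (rad/s): [2.57, 2.57, 3.14, 3.14, 3.14, 3.14, 3.14].

### API

Orientations are given as a unit quaternion [x, y, z, w].
In Python, from workcell import ctrl, capture, models gives the robot as it stands.
- The arm moves only by the shell command python3 -m jog 'ROWS'. ROWS is text: rows parted by semicolons, each of 5 numbers parted by spaces: the shift along the world's x, y, z in mm, then the turn about the world's z in rad, then the closure, from 0 (fully open) to 1 (shut). In form: dx dy dz spin jaw; .... A call has 1 to 5 rows; each row is the pose to reach, as a shift and turn from the pose commanded when the call began; what a row does not reach only later rows make up. A row lasts 1/10 s, in which the tool goes at most 50 mm and 8.59 degrees, less where a joint would pass 70% of its speed; a pose out of reach is approached as far as the arm can. A call with a gripper value outside its range is refused whole. The fingers move at their own pace and stop on an object; the grip force is fixed at half the most. Time passes only in rows, so rows that repeat a pose let the fingers close. It gives the time, the measured TCP pose, the force and the opening at its end, in the units of the state.
- ctrl.state(): the state, without advancing time (a new reading comes with each control period).
- capture(name): name is "scene" or "side" or "wrist"; returns a dict with "image" (384x512x3 uint8, red, green, blue), "range_z" (384x512 float32, m along the optical axis (not along the pixel's ray), 0 where there is no reading), "fx", "fy", "cx", "cy" (pixels), "view" (4x4, takes a point from world to camera coordinates); the wrist camera has in their place "T_tool_cam" (4x4, takes a point from camera to tool coordinates, whose origin is the TCP and whose axes are the flange's). Camera axes: x right, y down, z forward; pixel columns grow to the right and rows downward; lengths in m; the calibration is good to about 2 mm. The wrist camera is an equidistant fisheye: a pixel r from the principal point sees the ray r / f radians off the axis. A picture is of the moment at which its call begins: read the wrist's pose just before it.
- ctrl.close_job(): hands the job in, once; it reports no verdict.
Trained networks look in a picture, given as the dict that the camera call returned (one of the last four; its "shot" number tells which), for a name from the list of things; names that differ only in an ending like _2 or _b are one class to them, and where a whole thing is asked for, a point or a joint stands for the part that bears it (a point fixed in the world has none). Each returns a list of dicts, best first, with "p" (0 to 1); they miss things now and then, are a little off and sometimes report something else, mostly with a low value. They report only what shows in the picture. A call takes as long as a camera call. They do not tell look-alikes from the thing itself.
- models.look_for(picture, query): "at" ([x, y, z] in m, in world coordinates, good to about 4 mm: the middle of the surface that is visible of it).
- models.trace(picture, query): "pixels" (384x512 bool, what is visible of it).
- models.mark_of(picture, query): "at" ([x, y, z] in m, in world coordinates, good to about 4 mm: a listed point, or the origin of a listed thing).
The state is a dict: "clock": time; "joints": joint angles; "dq": joint speeds; "tau": joint torques, N m; "eef_pos": TCP position; "ee_rot": TCP orientation; "contact_force": force on the tool from outside, world axes, zero at the start; "wrist_torque": the same for the moment, N m; "finger_gap": finger opening in m.
Only numpy, scipy, OpenCV 4.12 (cv2) and the standard library are available. Lean on these libraries where they do the work, as an engineer would, in place of code of your own. Each camera call takes 0.05 s, during which the arm holds its last target.

### The job

The return spring of the small dish stage has come off its anchor. Take the spring puller out of its stand, put its prong through the eye at the free end of the spring, stretch the spring until its hook goes over and catches behind the cross pin between the two anchor posts, so that the spring holds the stage fully home against its front stop, then put the puller back upright and fully down in its stand. Work the spring with the puller only, never with the gripper's fingers, and leave the other things on the bench where they are.

Things in the scene. Friction and masses are not known exactly. Their poses are not given: they have to be found in the camera images.
- base_plate: Grey-brown plate, 200 x 165 x 18 mm, fixed to the bench, carrying the dish stage at one end and the anchor at the other. Origin: centre of its underside; z up; its x axis (200 mm long) is the pull direction, from the stage to the anchor.
- anchor_pin (a point): Middle of the anchor's cross pin: a level steel pin, 6 mm thick, along base_plate's y, between two aluminium posts 25 mm apart inside (each 11 mm along x, 6 mm thick). It lies 66 mm along base_plate's +x from its origin, on its centre line, 44 mm above the bench; the posts' tops are 51 mm above the bench.
- stage (a joint): Slide of the aluminium stage with a pale petri dish on top: 0 = home, against its front stop; up to 0.020 m = drawn back, along base_plate's -x. Light friction (0.8 N). The spring is pivoted on it, so pulling the spring first brings the stage home.
- spring (a joint): Stretch of the coil spring, m: 0 = slack length, 0.055 = hard stop. Pull 1.9 N at 0, rising by 160 N/m; about 0.030 when hooked on the pin (6.7 N).
- hook: 4 mm wire at the spring's free end. Origin: centre of the pull eye, a ring with a clear opening 18 mm across (26 mm outside), the opening facing z. x runs along the spring away from its pivot (90 mm behind the eye when slack), z is up when level. 15 mm behind the eye's centre a leg goes 14 mm down from the wire and ends in a toe pointing back. Caught: the eye's centre is 20 mm past the pin.
- hook_toe (a point): End of the hook's toe, at x = -23, z = -14 mm of hook (toe's round end 2 mm farther back, its underside 2 mm lower). To catch, the toe must pass over and wholly beyond the pin (eye's centre at least 29 mm past the pin's centre), be pressed down until the wire is level, 49 to 53 mm above the bench, then be eased back: the leg stops on the pin's far side, the toe under the pin.
- swivel (a joint): Upward angle of the spring and hook about their pivot, rad: 0 = level. A stiff swivel spring (2 Nm/rad) holds the free end raised at about 0.3; pulling outward lowers it to about 0.2, still high enough for the toe to clear the pin; a push of about 5 N on the eye brings it level. The pivot is on the stage, 50 mm above the bench, 100 mm behind the pin when the stage is home.
- hook_seat (a point): Point on the hook where the pin's centre lies when it is caught: inside the bend, at x = -20 mm, z = -7 mm of hook. Caught: within 5 mm of anchor_pin.
- puller: Spring puller, 98 mm long, about 80 g, upright in its stand. Origin: lower tip of its prong, z up along it. Prong 6 mm thick with an 8 mm ball end, 24 mm long up to a steel shoulder disc (26 mm across, z = 24 to 28 mm) that cannot pass the spring's eye and can press it down; 10 mm neck; black square handle 18 x 18 mm, faces square to its x and y, z = 36 to 96 mm.
- puller_stand: Grey block, 56 x 56 x 30 mm, fixed, with one upright hole 12 mm across through its middle. Origin: centre of its underside.
- stand_mouth (a point): Centre of the hole's mouth, 30 mm above the bench. With the puller home its shoulder rests on the block and its tip is 24 mm below this point.
- vial: Bystander: small jar with a white cap, 25 mm across, 52 mm tall; origin at centre of its underside.
- tape_roll: Bystander: roll of tan tape lying flat, 62 mm across, 19 mm tall; origin at centre of its underside.
- marker_pen: Bystander: black marker pen lying down, 132 mm long along its y, 12 mm thick; origin under its middle.
- dropper_bottle: Bystander: brown dropper bottle, 32 mm across, 97 mm tall; origin at centre of its underside.
- petri_2: Bystander: pale petri dish on the bench, 60 mm across, 16 mm tall; origin at centre of its underside.
- timer: Bystander: white timer, 56 x 64 x 19 mm; origin at centre of its underside.
Mind the look-alikes: they are no part of the job. Leave any blue or yellow look-alike of the puller alone. Several things have the shape of the puller_stand; the one meant has the colours described above.

How it is judged:
On the way, in this order (a step that is already met when the one before it is completed fails the run):
1. the spring is stretched by 20 mm or more by the puller (value of joint spring above 0.02 m and contact force between puller and hook above 1 N), for 0.1 s.
2. the hook is caught behind the cross pin and the puller has left the eye (distance between hook_seat and anchor_pin below 0.005 m and distance between puller and hook above 0.035 m), for 0.3 s.
At the end, for the whole second after the job is handed in: The hook is caught behind the cross pin (seat point within 5 mm of the pin), the stage is home within 2 mm, and the puller stands at rest in its stand, upright within 0.08 rad, its tip within 5 mm of the hole's axis and its shoulder within 3 mm of the block (distance between hook_seat and anchor_pin below 0.005 m and value of joint stage below 0.002 m and horizontal distance between puller and stand_mouth below 0.005 m and z of puller in the frame of stand_mouth below -0.021 m and angle between puller's own z axis and vertical below 0.08 rad and linear speed of puller below 0.02 m/s); the robot touches nothing.
It fails at once if the fingers push on the spring's hook or eye (contact force between the fingers and hook above 1 N).
It fails at once if a bystander is moved by more than 30 mm (distance of any of vial, tape_roll, marker_pen, dropper_bottle, petri_2, timer from where it was at the start of the episode above 0.03 m).
It also fails if it takes over 51 s, if anything falls off the work surface, if the arm or the gripper's body presses on something with over 40 N, if the wrist force passes 120 N, or if a joint passes its speed limit or range.

## Working session

There is one attempt and no reset: what is moved stays moved. The work goes in short steps, Python scripts to look and compute and a shell command to move; the robot and the scene stay as the last step left them, time stands still between calls to the robot, and variables do not carry over. Pictures are saved under pics/ and viewed, and the job is handed in when it is done.

```bash
ls; mkdir -p pics; cat > h.py <<'E'
import numpy as np,cv2
from workcell import ctrl,capture,models
def save(c,n): cv2.imwrite('pics/'+n+'.png',cv2.cvtColor(c['image'],cv2.COLOR_RGB2BGR))
def cloud(c):
    z=c['range_z'];v,u=np.mgrid[:z.shape[0],:z.shape[1]]
    P=np.stack([(u-c['cx'])/c['fx']*z,(v-c['cy'])/c['fy']*z,z,np.ones_like(z)],-1)
    W=P@np.linalg.inv(c['view']).T
    W=W[...,:3].copy();W[z<=0]=np.nan
    return W
E
python3 - <<'E'
from h import *
print(ctrl.state()); print(ctrl.tcp_to_tips)
for n in ['scene','side']:
    c=capture(n);save(c,n+'0');np.save(n+'0.npy',cloud(c))
    for q in ['base_plate','anchor_pin','hook','hook_toe','puller','puller_stand','stand_mouth','vial','tape_roll','marker_pen','dropper_bottle','petri_2','timer']:
        print(n,q,[(np.round(d['at'],3).tolist(),round(d['p'],2)) for d in models.mark_of(c,q)][:4])
E
```

```text
pics
{'clock': 0.0, 'joints': array([ 1.22422499,  0.62932094,  0.03845148,  1.51833645, -0.02698677,
        0.99631096, -0.02002009]), 'dq': array([-0.00062125,  0.00112178, -0.00100294, -0.00098289,  0.00085837,
        0.00026302,  0.00018335]), 'tau': array([ 6.20213905e-04, -5.49718523e+01,  1.14295565e+00, -1.86631680e+01,
       -5.25174569e-02,  2.35482288e-02,  1.38076357e-04]), 'eef_pos': array([ 0.17995383, -0.62392454,  0.21258071]), 'ee_rot': array([ 9.90163069e-01,  1.39915097e-01, -1.49407782e-04, -9.16620209e-04]), 'contact_force': array([ 0.23968508, -0.42255315, -1.03532762]), 'wrist_torque': array([ 0.04597484, -0.02941195, -0.040785  ]), 'finger_gap': 0.09414229104805087}
0.008
scene base_plate [([0.559, 0.192, -0.001], 0.9)]
scene anchor_pin [([0.5, 0.207, 0.043], 0.62)]
scene hook [([0.528, 0.201, 0.077], 0.5)]
scene hook_toe [([0.539, 0.194, 0.057], 0.56)]
scene puller [([0.532, -0.179, 0.004], 0.65), ([0.52, -0.274, -0.0], 0.61), ([0.527, -0.178, 0.029], 0.53), ([0.44, -0.183, -0.003], 0.51)]
scene puller_stand [([0.53, -0.176, 0.001], 0.72), ([0.537, -0.054,
[... 422 characters left out ...]
, 0.65)]
side anchor_pin [([0.496, 0.206, 0.044], 0.48)]
side hook [([0.524, 0.199, 0.078], 0.61)]
side hook_toe [([0.542, 0.197, 0.059], 0.48)]
side puller [([0.436, -0.184, 0.001], 0.56), ([0.525, -0.181, 0.005], 0.53), ([0.521, -0.277, 0.003], 0.44)]
side puller_stand [([0.532, -0.056, -0.0], 0.86), ([0.497, 0.205, 0.044], 0.62), ([0.53, -0.179, -0.0], 0.55)]
side stand_mouth [([0.53, -0.179, 0.032], 0.79), ([0.53, -0.051, 0.03], 0.59)]
side vial []
side tape_roll [([0.392, -0.027, -0.002], 0.69)]
side marker_pen []
side dropper_bottle [([0.736, -0.006, 0.002], 0.74)]
side petri_2 [([0.678, 0.363, -0.002], 0.47)]
side timer [([0.667, -0.071, -0.002], 0.65), ([0.676, 0.361, -0.002], 0.64)]
```

View pics/scene0.png

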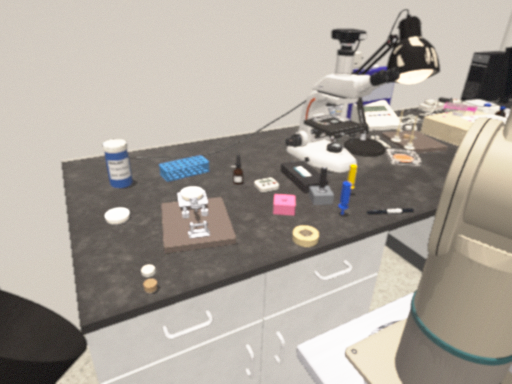

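View pics/side0.png

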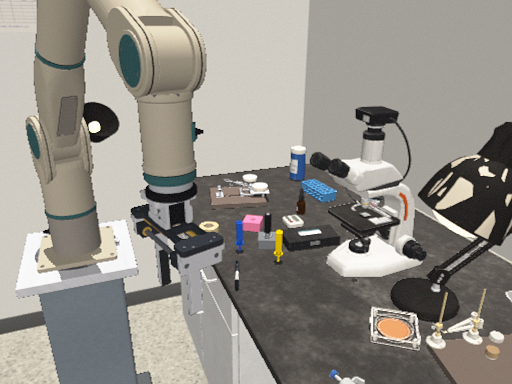

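```bash
python3 - <<'E'
from h import *
for n,(u0,v0,w,h) in {'scene':(150,150,240,110),'side':(190,140,170,140)}.items():
    im=cv2.imread(f'pics/{n}0.png')[v0:v0+h,u0:u0+w]
    k=min(800//w,600//h)
    cv2.imwrite(f'pics/{n}0z.png',cv2.resize(im,None,fx=k,fy=k,interpolation=cv2.INTER_CUBIC))
    W=np.load(n+'0.npy')
    def reg(name,c,r,z0,z1):
        m=(np.hypot(W[...,0]-c[0],W[...,1]-c[1])<r)&(W[...,2]>z0)&(W[...,2]<z1)
        p=W[m]
        if len(p): print(n,name,len(p),np.round(p.mean(0),3),np.round(p.min(0),3),np.round(p.max(0),3))
    reg('handle',(.53,-.178),.03,.05,.2); reg('handletop',(.53,-.178),.03,.095,.2);reg('stand',(.53,-.178),.05,.025,.034)
    reg('plate',(.559,.193),.16,.012,.022);reg('stage',(.62,.18),.08,.03,.2)
    reg('post',(.498,.2065),.03,.047,.056)
    reg('eye',(.526,.2),.02,.065,.1)
    # tall obstacles within reach
    m=(W[...,2]>.12)&(W[...,0]>.3)&(W[...,0]<.75)&(abs(W[...,1])<.35)
    p=W[m]; 
    if len(p): print('tall',len(p),np.round(p.min(0),3),np.round(p.max(0),3))
E
```

```text
scene handle 119 [ 0.523 -0.172  0.08 ] [ 0.516 -0.185  0.051] [ 0.534 -0.164  0.104]
scene handletop 27 [ 0.525 -0.174  0.1  ] [ 0.519 -0.185  0.095] [ 0.534 -0.165  0.104]
scene stand 205 [ 0.527 -0.173  0.029] [ 0.494 -0.211  0.025] [ 0.58  -0.14   0.034]
scene plate 2538 [0.54  0.197 0.017] [0.444 0.089 0.012] [0.676 0.292 0.022]
scene stage 514 [0.623 0.176 0.044] [0.541 0.129 0.03 ] [0.681 0.217 0.072]
scene post 21 [0.496 0.207 0.049] [0.488 0.185 0.047] [0.503 0.225 0.051]
scene eye 37 [0.523 0.198 0.077] [0.51  0.186 0.071] [0.541 0.211 0.082]
tall 1555 [ 0.602 -0.35   0.138] [ 0.75  -0.279  0.435]
side handle 126 [ 0.529 -0.184  0.079] [ 0.52  -0.194  0.05 ] [ 0.542 -0.172  0.105]
side handletop 30 [ 0.53  -0.182  0.101] [ 0.521 -0.191  0.095] [ 0.542 -0.172  0.105]
side stand 148 [ 0.528 -0.184  0.03 ] [ 0.497 -0.214  0.025] [ 0.579 -0.144  0.034]
side plate 738 [0.545 0.169 0.018] [0.448 0.08  0.012] [0.657 0.286 0.022]
side stage 265 [0.622 0.162 0.047] [0.542 0.126 0.031] [0.674 0.213 0.075]
side post 11 [0.497 0.2   0.049] [0.491 0.18  0.047] [0.504 0.218 0.052]
side eye 16 [0.528 0.195 0.077] [0.515 0.183 0.066] [0.54  0.207 0.083]
tall 409 [ 0.657 -0.35   0.141] [ 0.75  -0.282  0.437]
```

View pics/scene0z.png

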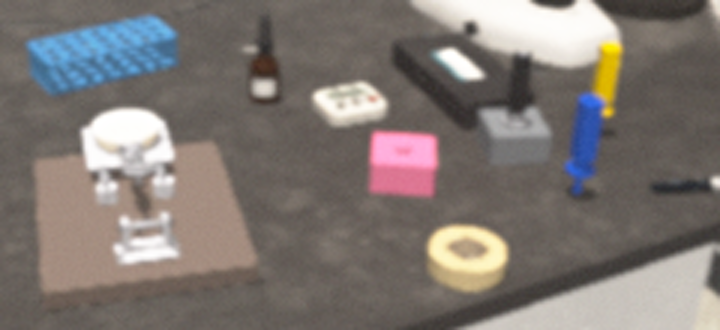

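View pics/side0z.png

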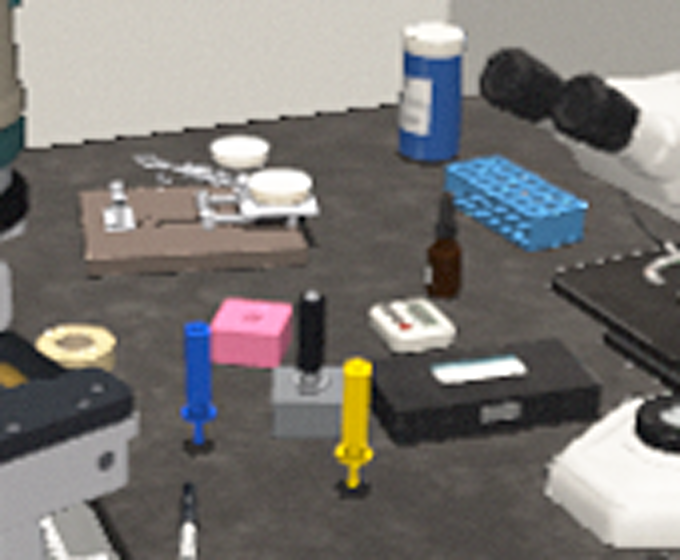

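```bash
python3 -m jog '20 30 20 0 0;45 65 40 0 0;75 105 60 0 0;105 145 80 0 0;135 185 90 0 0'; python3 -m jog '30 40 0 0 0;60 80 0 0 0;90 120 0 0 0;120 160 0 0 0;150 200 0 0 0'; python3 -m jog '10 20 0 0 0;20 40 0 0 0;20 40 0 0 0'
python3 - <<'E'
from h import *
s=ctrl.state();print(s['eef_pos'],s['ee_rot'],s['joints'],s['contact_force'])
c=capture('wrist');save(c,'w1');print(c['fx'],c['cx'],c['cy'],c['T_tool_cam'])
E
```

```text
clock: 1.9
eef_pos: [0.3112, -0.4455, 0.3032]
ee_rot: [0.99, 0.14, 0.001, 0.001]
contact_force: [1.0, -0.9, 0.0]
finger_gap: 0.0938
clock: 2.4
eef_pos: [0.4611, -0.2446, 0.302]
ee_rot: [0.99, 0.14, 0.0, 0.0]
contact_force: [0.8, -0.5, -0.1]
finger_gap: 0.0941
clock: 2.7
eef_pos: [0.4818, -0.2027, 0.3017]
ee_rot: [0.99, 0.143, 0.001, -0.001]
contact_force: [0.2, 0.6, -0.1]
finger_gap: 0.0941
[ 0.4817653  -0.20273101  0.30170334] [ 9.89732195e-01  1.42930792e-01  6.61845546e-04 -7.29507056e-04] [ 0.39744752  0.35024664 -0.07140515  1.74653116  0.02610364  1.04527196
 -0.96667363] [ 0.19252658  0.58746431 -0.06786924]
297.3186396354542 248.67818039994827 190.89396259387524 [[ 7.71418619e-04 -9.70789793e-01 -2.39930372e-01  6.87501430e-02]
 [ 9.99999702e-01  7.54716447e-04  1.61494208e-04  1.21070492e-03]
 [ 2.43024686e-05 -2.39930425e-01  9.70790086e-01 -1.71361191e-01]
 [ 0.00000000e+00  0.00000000e+00  0.00000000e+00  1.00000000e+00]]
```

View pics/w1.png

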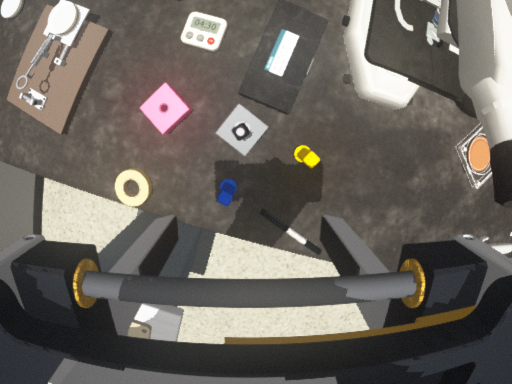

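```bash
cat >> h.py <<'E'
from scipy.spatial.transform import Rotation as R
def wcloud(c,s):
    z=c['range_z'];v,u=np.mgrid[:z.shape[0],:z.shape[1]]
    x=u-c['cx'];y=v-c['cy'];r=np.hypot(x,y)+1e-9;t=r/c['fx']
    k=z*np.tan(np.minimum(t,1.5))/r
    P=np.stack([x*k,y*k,z,np.ones_like(z)],-1)
    T=np.eye(4);T[:3,:3]=R.from_quat(s['ee_rot']).as_matrix();T[:3,3]=s['eef_pos']
    W=(P@(T@c['T_tool_cam']).T)[...,:3].copy();W[z<=0]=np.nan
    return W
def wproj(c,s,p):
    T=np.eye(4);T[:3,:3]=R.from_quat(s['ee_rot']).as_matrix();T[:3,3]=s['eef_pos']
    q=np.linalg.inv(T@c['T_tool_cam'])@np.r_[p,1]
    rr=np.hypot(q[0],q[1]);t=np.arctan2(rr,q[2]);return c['cx']+c['fx']*t*q[0]/rr,c['cy']+c['fx']*t*q[1]/rr
def zoom(n,u0,v0,w,h,k):
    im=cv2.imread(f'pics/{n}.png')[v0:v0+h,u0:u0+w]
    cv2.imwrite(f'pics/{n}z.png',cv2.resize(im,None,fx=k,fy=k,interpolation=cv2.INTER_CUBIC))
E
python3 - <<'E'
from h import *
s=ctrl.state();c=capture('wrist');W=wcloud(c,s);save(c,'w2')
np.save('w2.npy',W)
zoom('w2',200,90,80,75,8)
def reg(name,ce,r,z0,z1):
    m=(np.hypot(W[...,0]-ce[0],W[...,1]-ce[1])<r)&(W[...,2]>z0)&(W[...,2]<z1)
    p=W[m].astype(np.float32)
    if len(p)>3: print(name,len(p),np.round(p.mean(0),3),np.round(p.min(0),3),np.round(p.max(0),3),cv2.minAreaRect(p[:,:2].copy()))
reg('top',(.53,-.178),.04,.093,.12)
reg('standtop',(.53,-.178),.04,.022,.036)
reg('pinktop',(.535,-.053),.045,.022,.036)
for q in ['puller','puller_stand','stand_mouth','anchor_pin','hook','base_plate','hook_toe']:
    print(q,[(np.round(d['at'],4).tolist(),round(d['p'],2)) for d in models.mark_of(c,q)][:4])
E
```

```text
top 196 [ 0.53  -0.178  0.102] [ 0.52  -0.189  0.097] [ 0.541 -0.167  0.106] ((0.5302700996398926, -0.17812438309192657), (0.017440274357795715, 0.01801888272166252), 49.9335823059082)
standtop 1195 [ 0.531 -0.179  0.03 ] [ 0.494 -0.215  0.027] [ 0.566 -0.142  0.036] ((0.5299628376960754, -0.1783105731010437), (0.0559881292283535, 0.0565175898373127), 67.27688598632812)
pinktop 1294 [ 0.531 -0.055  0.03 ] [ 0.493 -0.093  0.022] [ 0.57  -0.016  0.033] ((0.5307877063751221, -0.0545443594455719), (0.05689410865306854, 0.05764023959636688), 57.651222229003906)
puller [([0.5232, -0.2751, -0.0011], 0.88), ([0.4402, -0.1825, 0.0001], 0.77), ([0.5378, -0.1776, 0.0076], 0.59)]
puller_stand [([0.5307, -0.0501, 0.001], 0.91), ([0.5272, -0.1767, 0.0018], 0.83)]
stand_mouth [([0.5321, -0.1815, 0.0296], 0.89), ([0.5339, -0.0528, 0.028], 0.57), ([0.3871, -0.0254, 0.0033], 0.5)]
anchor_pin []
hook [([0.5263, 0.198, 0.0779], 0.44), ([0.6645, -0.0744, 0.0002], 0.2)]
base_plate [([0.5596, 0.193, 0.0026], 0.76)]
hook_toe [([0.5391, 0.1946, 0.0529], 0.65)]
```

View pics/w2z.png

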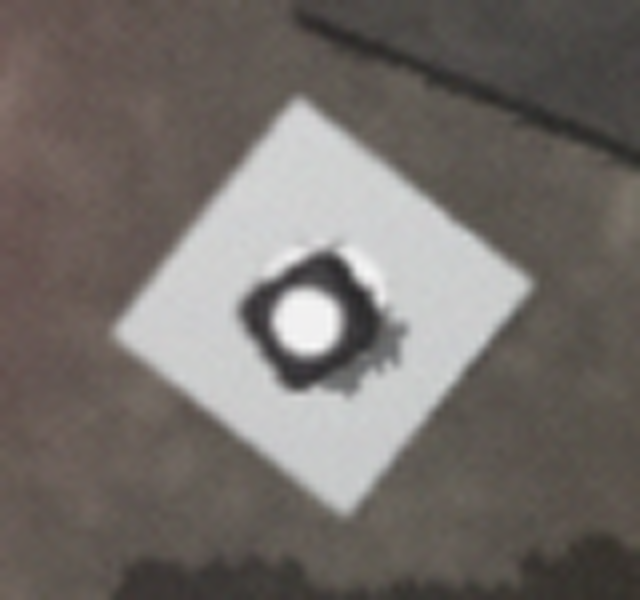

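```bash
python3 - <<'E'
from h import *
W=np.load('w2.npy')
def reg(name,x0,x1,y0,y1,z0,z1):
    m=(W[...,0]>x0)&(W[...,0]<x1)&(W[...,1]>y0)&(W[...,1]<y1)&(W[...,2]>z0)&(W[...,2]<z1)
    p=W[m]
    print(name,len(p),np.round(p.min(0),3),np.round(p.max(0),3))
reg('box',.57,.72,-.27,-.11,.02,.1)
reg('plate tall',.42,.68,.08,.3,.03,.2)
# plate
m=(abs(W[...,2]-.018)<.004)&(W[...,0]>.42)&(W[...,0]<.69)&(W[...,1]>.06)&(W[...,1]<.32)
print(cv2.minAreaRect(W[m][:,:2].astype(np.float32).copy()))
for i,(a,b) in enumerate([(.094,.11)]):
    m=(np.hypot(W[...,0]-.53,W[...,1]+.178)<.02)&(W[...,2]>a)
    p=W[m][:,:2]-[.5303,-.1781]
    for th in range(30,80,4):
        t=np.radians(th);q=p@np.array([[np.cos(t),-np.sin(t)],[np.sin(t),np.cos(t)]])
        print(th,np.round(np.ptp(np.percentile(q,[2,98],axis=0),axis=0)*1e3,1),end=';')
E
python3 -m jog '15 10 -20 0.15 0.3;30 20 -50 0.3 0.45;48 25 -80 0.45 0.45;48 25 -100 0.587 0.45;48 25 -100 0.587 0.45'
```

```text
box 5010 [ 0.573 -0.254  0.021] [ 0.72  -0.158  0.034]
plate tall 1808 [0.487 0.125 0.03 ] [0.68  0.224 0.082]
((0.5618060827255249, 0.1881203055381775), (0.16795805096626282, 0.20297850668430328), 76.86827087402344)
30 [17.7 18.2];34 [17.2 17.8];38 [17.2 17.4];42 [16.5 17.3];46 [16.8 17. ];50 [16.7 16.9];54 [16.8 16.7];58 [16.8 17. ];62 [16.9 17. ];66 [17.4 17.3];70 [17.8 17.7];74 [18.2 17.7];78 [18.4 17.9];clock: 3.65
eef_pos: [0.5262, -0.1808, 0.1988]
ee_rot: [0.907, 0.421, -0.002, -0.002]
contact_force: [-1.0, -0.1, -0.2]
finger_gap: 0.0572
```

```bash
python3 -m jog '0 0 -30 0 0.45;0 0 -65 0 0.45;0 0 -65 0 0.45;0 0 -65 0 0.45'
python3 - <<'E'
from h import *
s=ctrl.state();print(s['eef_pos'],s['ee_rot'],s['contact_force']);c=capture('wrist');save(c,'w3');W=wcloud(c,s)
m=(np.hypot(W[...,0]-.53,W[...,1]+.178)<.02)&(W[...,2]>.094)&(W[...,2]<.11)
p=W[m][:,:2]; 
if len(p)>3: print(len(p),cv2.minAreaRect(p.astype(np.float32).copy()))
print(wproj(c,s,[.53,-.178,.102]))
E
```

```text
clock: 4.05
eef_pos: [0.5284, -0.1818, 0.1377]
ee_rot: [0.908, 0.419, 0.0, 0.0]
contact_force: [-0.5, 0.7, -0.3]
finger_gap: 0.0516
[ 0.52841778 -0.18179362  0.13770333] [9.07867633e-01 4.19256796e-01 1.11385167e-04 2.96831218e-04] [-0.48021184  0.70637652 -0.27029308]
594 ((0.530589759349823, -0.1774066537618637), (0.01777447946369648, 0.017784930765628815), 49.557395935058594)
(np.float64(245.90784155732464), np.float64(208.3345760033608))
```

View pics/w3.png

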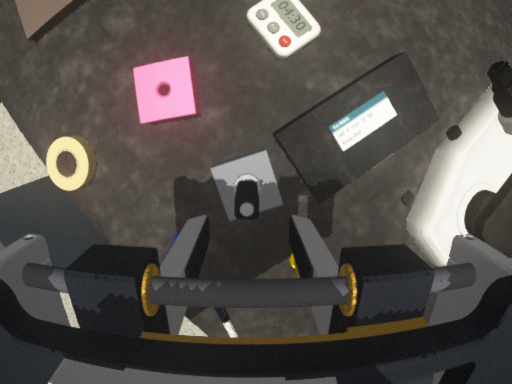

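```bash
python3 -m jog '2 4 -20 0 0.45;2 4 -50 0 0.45;2 4 -80 0 0.45;2 4 -81 0 0.45;2 4 -81 0 0.45';python3 -m jog '0 0 0 0 1;0 0 0 0 1;0 0 0 0 1;0 0 0 0 1;0 0 0 0 1'
```

```text
clock: 4.6
eef_pos: [0.5312, -0.1776, 0.0571]
ee_rot: [0.907, 0.42, 0.001, 0.001]
contact_force: [-0.2, -0.3, 0.4]
finger_gap: 0.0518
clock: 5.1
eef_pos: [0.5303, -0.1774, 0.056]
ee_rot: [0.907, 0.42, 0.0, 0.0]
contact_force: [-0.3, 0.2, 3.0]
finger_gap: 0.0181
```

```bash
python3 -m jog '0 0 20 0 1;0 0 60 0 1;0 0 100 0 1;0 0 130 0 1;0 0 130 0 1';python3 -m jog '-5 40 0 0.1 1;-10 90 0 0.2 1;-15 140 0 0.33 1;-15 190 0 0.475 1;-15 240 0 0.475 1';python3 -m jog '0 30 0 0 1;0 30 0 0 1;0 30 0 0 1'
python3 - <<'E'
from h import *
s=ctrl.state();print(s['eef_pos'],s['ee_rot'],s['contact_force'],s['joints']);c=capture('wrist');save(c,'w4');W=wcloud(c,s);np.save('w4.npy',W)
print(wproj(c,s,s['eef_pos']-[0,0,.05]))
for q in ['hook','hook_toe','anchor_pin','base_plate','puller']:
    print(q,[(np.round(d['at'],4).tolist(),round(d['p'],2)) for d in models.mark_of(c,q)][:4])
E
```

```text
clock: 5.6
eef_pos: [0.5329, -0.1779, 0.1897]
ee_rot: [0.907, 0.42, 0.003, 0.003]
contact_force: [0.1, -0.6, -1.3]
finger_gap: 0.018
clock: 6.1
eef_pos: [0.5138, 0.0637, 0.1844]
ee_rot: [0.782, 0.623, -0.001, -0.001]
contact_force: [1.0, 0.4, -1.3]
finger_gap: 0.018
clock: 6.4
eef_pos: [0.5142, 0.0923, 0.1844]
ee_rot: [0.782, 0.623, -0.001, -0.0]
contact_force: [-0.3, -0.2, -1.6]
finger_gap: 0.0179
[0.51418478 0.09225145 0.18444967] [ 7.82441640e-01  6.22722697e-01 -1.17097604e-03 -3.90208220e-04] [-0.27184786 -0.22244372 -1.59890493] [ 0.00591234  0.50347128 -0.34547254  1.89512969  0.23354578  0.78456222
 -0.69302886]
(np.float64(248.63120929997592), np.float64(207.37769303053028))
hook [([0.5271, 0.1979, 0.0767], 0.56), ([0.3817, 0.3509, -0.0017], 0.18)]
hook_toe [([0.536, 0.1941, 0.0557], 0.57)]
anchor_pin [([0.5601, 0.19, 0.0007], 0.64), ([0.4965, 0.205, 0.0446], 0.59)]
base_plate [([0.5599, 0.1892, 0.0036], 0.81), ([0.4979, 0.2057, 0.0411], 0.17)]
puller [([0.516, 0.0951, 0.1346], 0.71), ([0.5277, 0.1959, 0.0766], 0.59)]
```

View pics/w4.png

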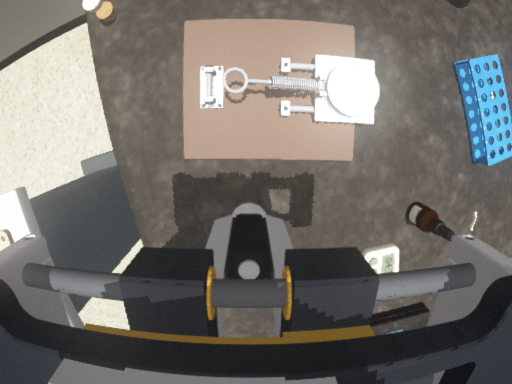

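```bash
python3 - <<'E'
from h import *
zoom('w4',180,40,140,100,5)
W=np.load('w4.npy')
m=(abs(W[...,2]-.018)<.004)&(W[...,0]>.42)&(W[...,0]<.69)&(W[...,1]>.06)&(W[...,1]<.32)
print(cv2.minAreaRect(W[m][:,:2].astype(np.float32).copy()))
for (u0,u1,v0,v1,z0,z1,n) in [(220,250,66,95,.066,.095,'ring'),(198,226,60,112,.045,.056,'posts'),(198,226,60,112,.035,.06,'anch')]:
    S=W[v0:v1,u0:u1].reshape(-1,3);S=S[(S[:,2]>z0)&(S[:,2]<z1)].astype(np.float32)
    print(n,len(S),S.mean(0),S.min(0),S.max(0),cv2.minAreaRect(S[:,:2].copy()),cv2.minEnclosingCircle(S[:,:2].copy()))
E
```

```text
((0.5611152648925781, 0.18858911097049713), (0.16619828343391418, 0.2008225917816162), 76.68199920654297)
ring 295 [0.52531815 0.19690973 0.07812753] [0.5128063  0.18441911 0.06664027] [0.5380865  0.20993868 0.08353686] ((0.524833083152771, 0.19694849848747253), (0.024900902062654495, 0.024152765050530434), 36.320186614990234) ((0.5252586603164673, 0.1970369815826416), 0.013032203540205956)
posts 278 [0.49702805 0.20332699 0.04843315] [0.4881812  0.1830904  0.04501519] [0.5060769  0.22364798 0.05218821] ((0.4972236752510071, 0.20341284573078156), (0.041544657200574875, 0.010964327491819859), 77.10547637939453) ((0.4973735809326172, 0.20347541570663452), 0.02119908668100834)
anch 311 [0.49735293 0.20344949 0.04775776] [0.4881812  0.1830904  0.03509129] [0.5060769  0.22364798 0.05218821] ((0.4972236752510071, 0.20341284573078156), (0.041544657200574875, 0.010964327491819859), 77.10547637939453) ((0.4973735809326172, 0.20347541570663452), 0.02119908668100834)
```

View pics/w4z.png

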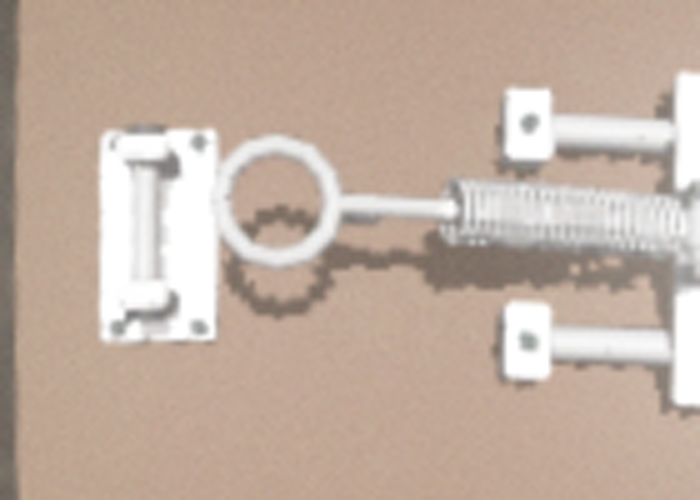

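```bash
python3 -m jog '4 40 -10 0 1;8 80 -30 0 1;11 105 -35 0 1;11 105 -35 0 1;11 105 -35 0 1'
python3 - <<'E'
from h import *
s=ctrl.state();print(s['eef_pos'],s['ee_rot'],s['contact_force']);c=capture('wrist');save(c,'w5');zoom('w5',150,90,200,150,4)
c=capture('side');save(c,'s5');zoom('s5',190,140,100,75,8)
c=capture('scene');save(c,'c5');zoom('c5',150,150,100,75,8)
E
```

```text
clock: 7.2
eef_pos: [0.526, 0.1966, 0.1503]
ee_rot: [0.783, 0.622, -0.001, 0.0]
contact_force: [0.9, -0.1, -2.3]
finger_gap: 0.018
[0.52603395 0.19660698 0.15032003] [ 7.82927500e-01  6.22112734e-01 -5.05678256e-04  1.40319572e-04] [ 0.89483209 -0.06433678 -2.26773183]
```

View pics/w5z.png

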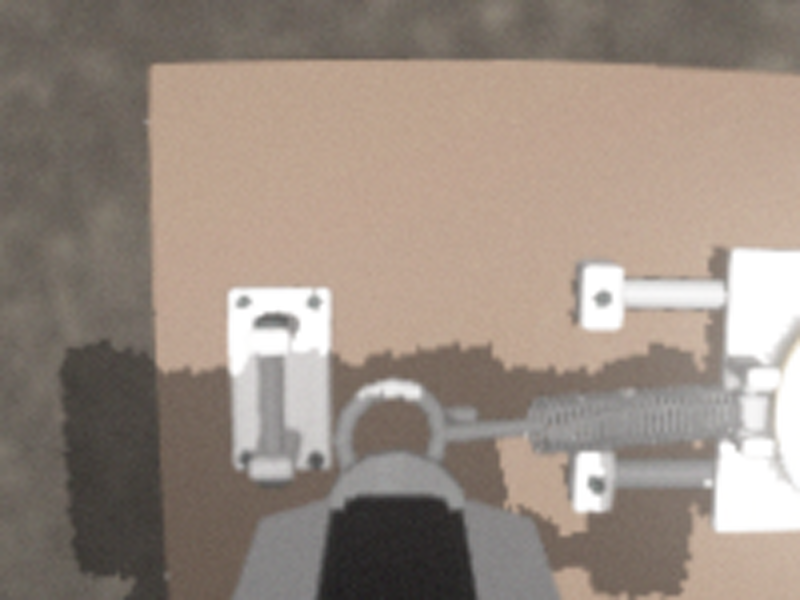

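View pics/s5z.png

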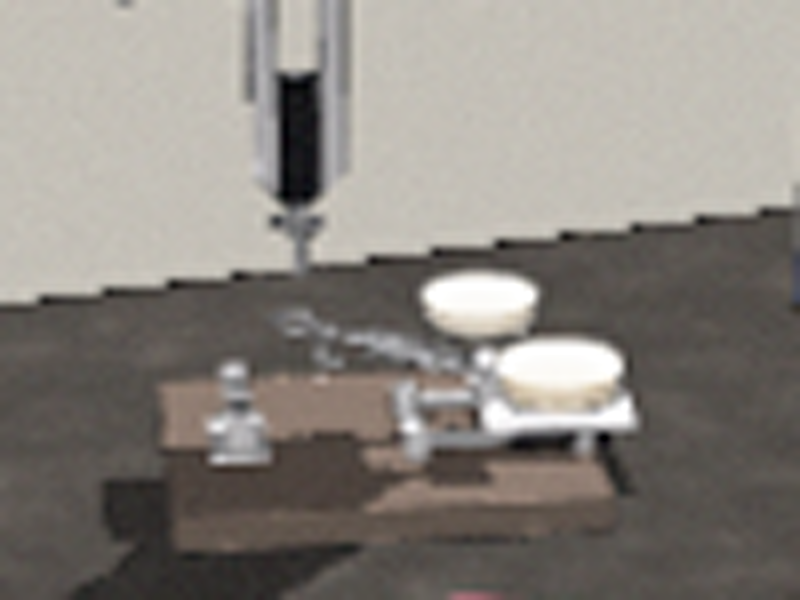

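View pics/c5z.png

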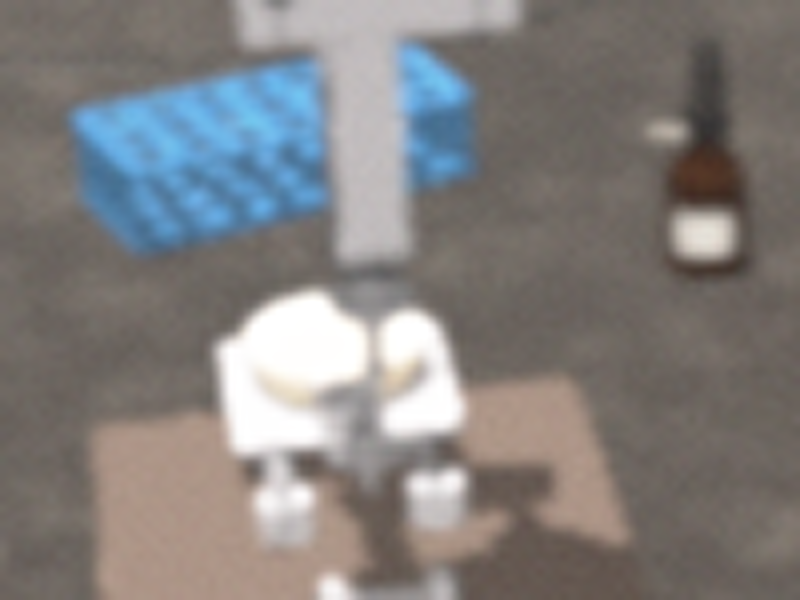

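```bash
python3 - <<'E'
from h import *
from scipy.optimize import least_squares
s=ctrl.state();c=capture('wrist');W=wcloud(c,s)
p=s['eef_pos'].copy()
for P in [[p[0],p[1],.0775],[p[0],p[1],p[2]-.05],[.5252,.197,.0775]]: u,v=wproj(c,s,P);print((u-150)*4,(v-90)*4)
S=W[180:210,232:263].reshape(-1,3);S=S[(S[:,2]>.068)&(S[:,2]<.09)]
S=S[np.hypot(S[:,0]-.525,S[:,1]-.197)<.016]
r=least_squares(lambda q:np.hypot(S[:,0]-q[0],(S[:,1]-q[1]))-.011,[.525,.197]);print(len(S),r.x,np.abs(r.fun).mean(),S.mean(0))
E
```

```text
393.78946936546345 437.37125435837345
393.80071295994856 469.60525486880056
385.6144480750031 430.6401999267606
265 [0.52544152 0.19746411] 0.0010862561869910933 [0.52632792 0.20141132 0.07807801]
```

```bash
python3 -m jog '0 0.5 -15 0 1;0 0.5 -25 0 1;0 0.5 -37 0 1;0 0.5 -37 0 1'
python3 - <<'E'
from h import *
c=capture('wrist');save(c,'w6');zoom('w6',150,90,200,150,4)
c=capture('side');save(c,'s6');zoom('s6',190,140,100,75,8)
E
```

```text
clock: 7.8
eef_pos: [0.525, 0.1967, 0.112]
ee_rot: [0.783, 0.622, -0.002, -0.0]
contact_force: [-0.3, 0.1, -0.2]
finger_gap: 0.018
```

View pics/w6z.png

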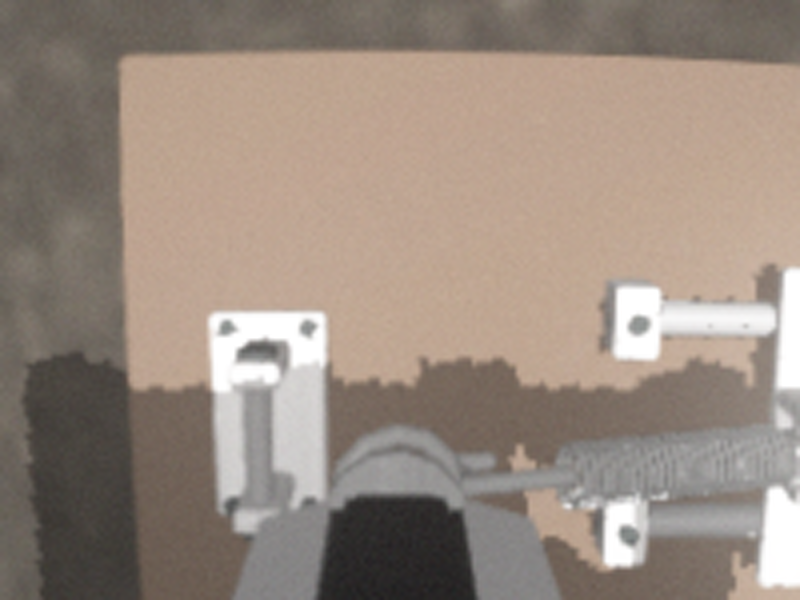

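View pics/s6z.png

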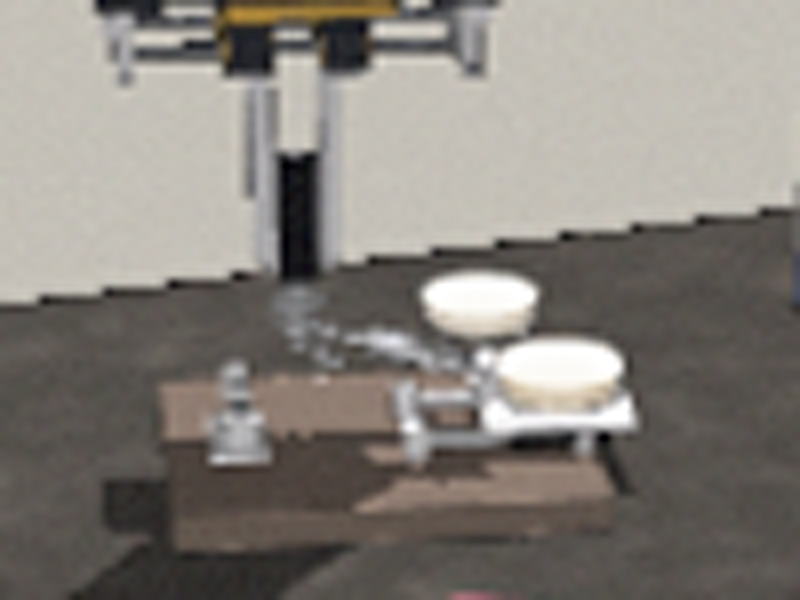

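```bash
python3 -m jog '-5 1 0 0 1;-12 3 0 0 1;-20 4.5 0 0 1;-28 6.5 0 0 1;-28 6.5 0 0 1';python3 -m jog '-8 2 0 0 1;-16 4 0 0 1;-24 5.5 0 0 1;-24 5.5 0 0 1'
python3 - <<'E'
from h import *
s=ctrl.state();print(s['eef_pos'],s['ee_rot'],s['contact_force'])
c=capture('wrist');save(c,'w7');zoom('w7',150,90,200,150,4)
c=capture('side');save(c,'s7');zoom('s7',190,140,100,75,8)
E
```

```text
clock: 8.4
eef_pos: [0.4976, 0.2047, 0.1141]
ee_rot: [0.783, 0.623, 0.0, 0.0]
contact_force: [3.6, -0.4, -0.9]
finger_gap: 0.0178
clock: 8.8
eef_pos: [0.4749, 0.2101, 0.1141]
ee_rot: [0.783, 0.622, 0.001, 0.001]
contact_force: [6.5, -2.1, -1.1]
finger_gap: 0.018
[0.47488628 0.21013532 0.11412472] [7.82711583e-01 6.22382871e-01 1.33644516e-03 5.94625665e-04] [ 6.54266118 -2.12162174 -1.06613219]
```

View pics/w7z.png

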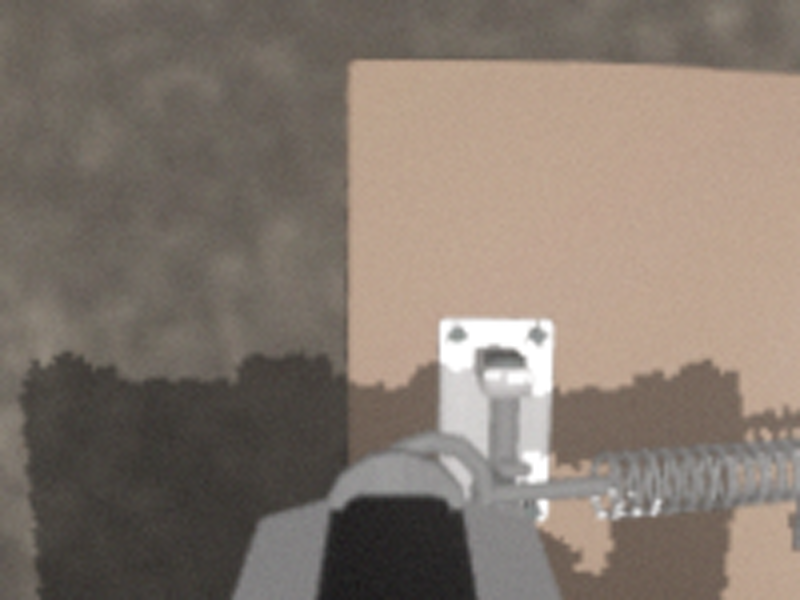

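View pics/s7z.png

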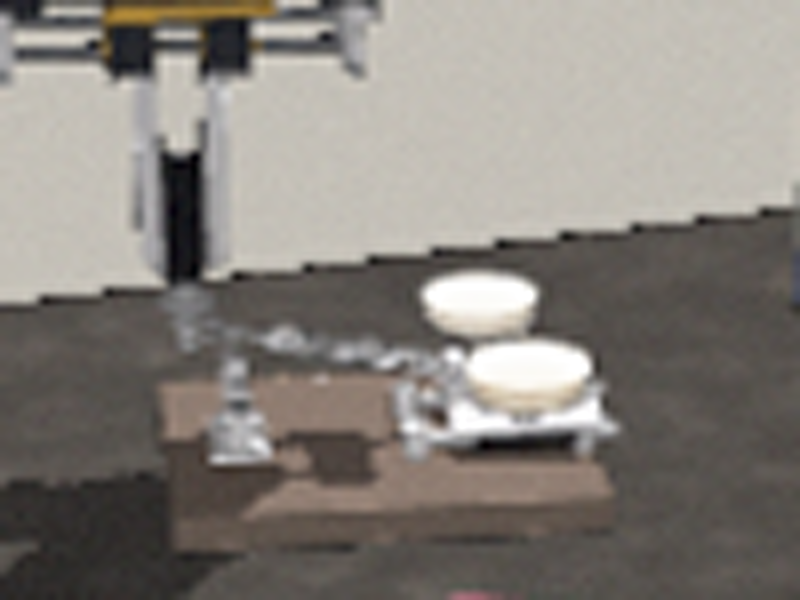

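```bash
python3 -m jog '-8 1 0 0 1;-16.5 2 0 0 1;-16.5 2 0 0 1;-16.5 2 0 0 1'
python3 - <<'E'
from h import *
s=ctrl.state();print(s['eef_pos'],s['contact_force'])
c=capture('wrist');save(c,'w8');zoom('w8',150,90,200,150,4)
W=wcloud(c,s)
print(wproj(c,s,[.4972,.2034,.047]))
c=capture('side');save(c,'s8');zoom('s8',190,140,100,75,8)
E
```

```text
clock: 9.3
eef_pos: [0.4611, 0.2125, 0.1146]
ee_rot: [0.783, 0.622, 0.003, 0.001]
contact_force: [8.3, -1.0, -1.6]
finger_gap: 0.0179
[0.4610809  0.21254578 0.11457094] [ 8.29654186 -0.98774135 -1.63755825]
(np.float64(292.2126211145468), np.float64(202.30865701129815))
```

View pics/w8z.png

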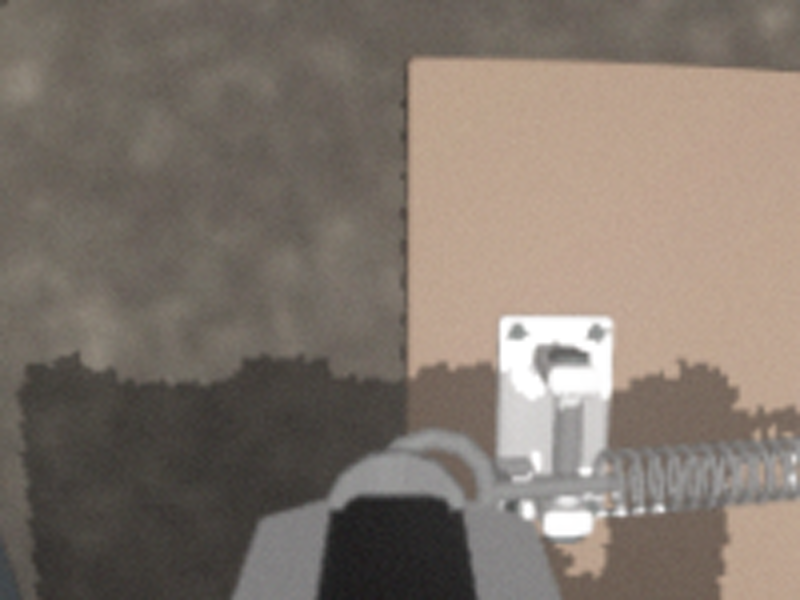

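View pics/s8z.png

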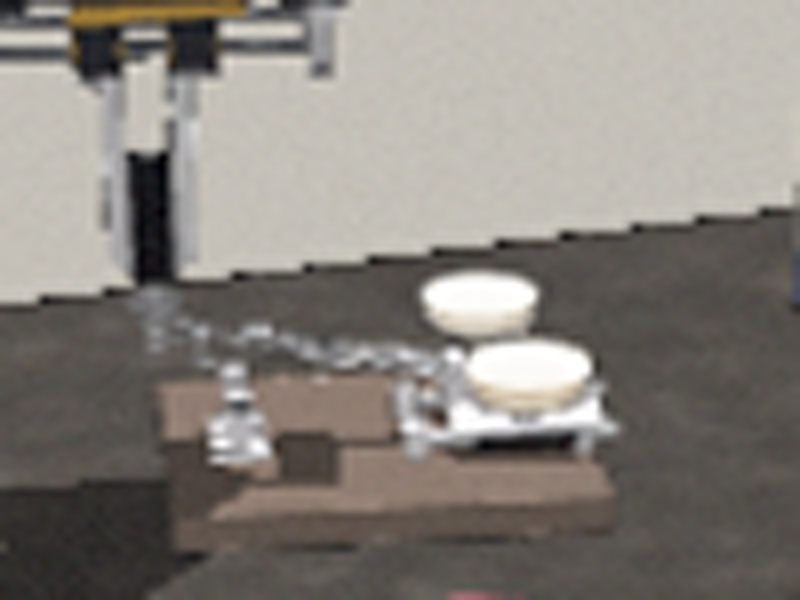

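```bash
python3 -m jog '-3 0 0 0 1;-3 0 -10 0 1;-3 0 -20 0 1;-3 0 -28 0 1;-3 0 -28 0 1'
python3 - <<'E'
from h import *
c=capture('wrist');save(c,'w9');zoom('w9',150,90,200,150,4)
c=capture('side');save(c,'s9');zoom('s9',190,140,100,75,8)
E
```

```text
clock: 9.9
eef_pos: [0.4584, 0.2128, 0.0861]
ee_rot: [0.783, 0.622, 0.003, 0.001]
contact_force: [8.6, -0.5, 2.7]
finger_gap: 0.0178
```

View pics/w9z.png

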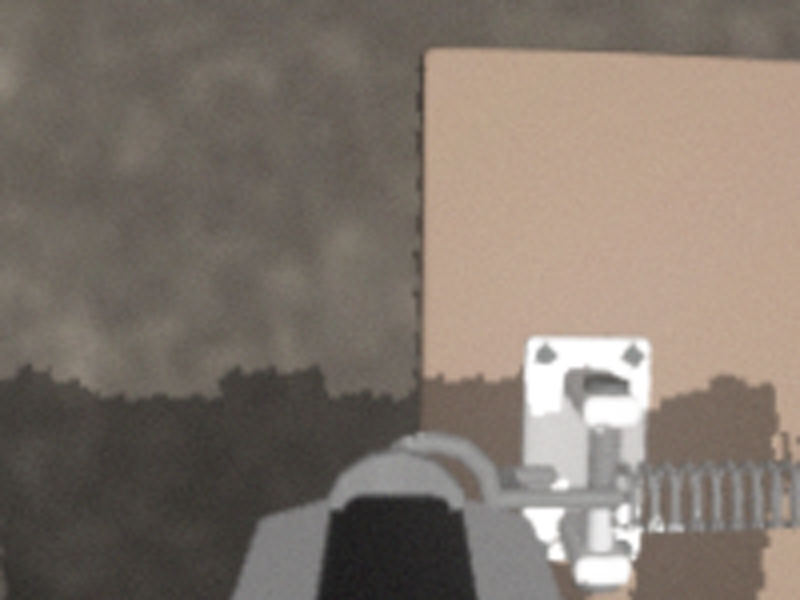

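View pics/s9z.png

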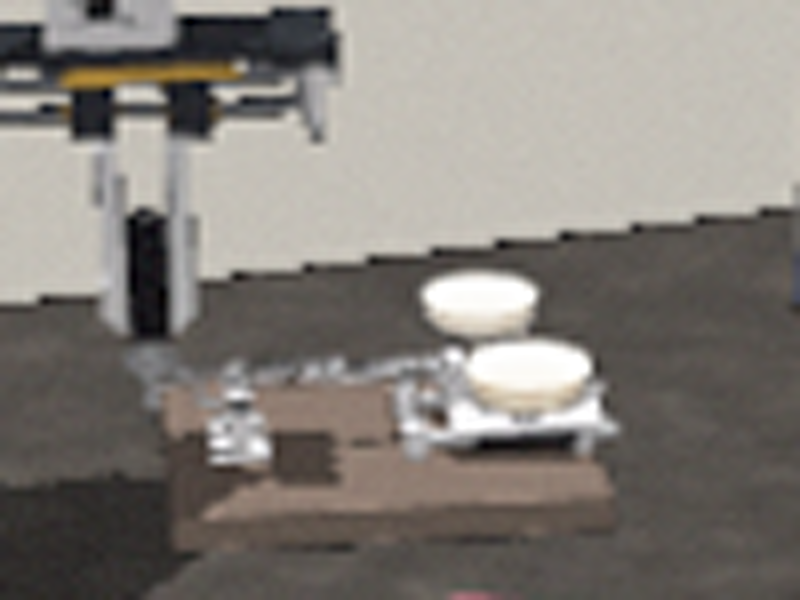

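```bash
python3 -m jog '0 0 -4 0 1;0 0 -7 0 1;0 0 -7 0 1'
python3 - <<'E'
from h import *
s=ctrl.state();print(s['eef_pos'],s['contact_force'])
c=capture('wrist');save(c,'w10');zoom('w10',150,90,200,150,4)
W=wcloud(c,s);np.save('w10.npy',W)
d=np.array([-.974,.2272]);n=np.array([.2272,.974])
Q=W-[.4972,.2034,0]; a=Q[...,:2]@d*1e3;l=Q[...,:2]@n*1e3;z=W[...,2]*1e3
m=(abs(l)<25)&(a>-20)&(a<50)&(z>40)&(z<62)
for lo in range(-20,50,5):
    k=m&(a>=lo)&(a<lo+5)
    for l0 in (-4,4,9):
        kk=k&(l>=l0)&(l<l0+(8 if l0==-4 else 5))
        if kk.sum(): print(lo,l0,kk.sum(),round(np.median(z[kk]),1),end=' | ')
    print()
for q in ['hook','hook_toe','hook_seat','anchor_pin','puller']:
    print(q,[(np.round(x['at'],4).tolist(),round(x['p'],2)) for x in models.mark_of(c,q)][:3])
c=capture('side');save(c,'s10');zoom('s10',190,140,100,75,8)
E
```

```text
clock: 10.3
eef_pos: [0.4587, 0.2129, 0.0798]
ee_rot: [0.783, 0.622, 0.004, 0.001]
contact_force: [9.9, -1.9, 3.9]
finger_gap: 0.0176
[0.45874728 0.2128503  0.07979112] [ 9.90734399 -1.90607789  3.90121918]
-20 -4 38 55.4 | -20 4 24 52.2 | 
-15 -4 57 55.7 | -15 4 31 53.2 | 
-10 -4 46 55.3 | -10 4 25 51.3 | 
-5 -4 60 51.8 | -5 4 35 47.7 | -5 9 15 47.4 | 
0 -4 61 51.2 | 0 4 34 46.0 | 0 9 28 46.8 | 
5 -4 34 52.1 | 
10 -4 35 51.9 | 
15 -4 51 51.1 | 
20 -4 23 51.9 | 20 4 33 52.0 | 20 9 2 52.2 | 
25 -4 4 57.5 | 25 4 28 56.0 | 25 9 39 51.9 | 
30 -4 1 57.8 | 30 4 44 57.8 | 30 9 58 52.4 | 
35 4 43 58.0 | 35 9 60 57.7 | 
40 4 41 57.9 | 40 9 40 57.6 | 
45 -4 4 57.5 | 45 4 44 57.8 | 45 9 14 57.5 | 
hook [([0.4643, 0.2123, 0.0485], 0.55)]
hook_toe [([0.4853, 0.2066, 0.0309], 0.66)]
hook_seat [([0.4827, 0.2098, 0.0426], 0.66)]
anchor_pin [([0.4979, 0.2087, 0.0462], 0.88)]
puller [([0.4636, 0.2141, 0.0337], 0.58)]
```

View pics/w10z.png

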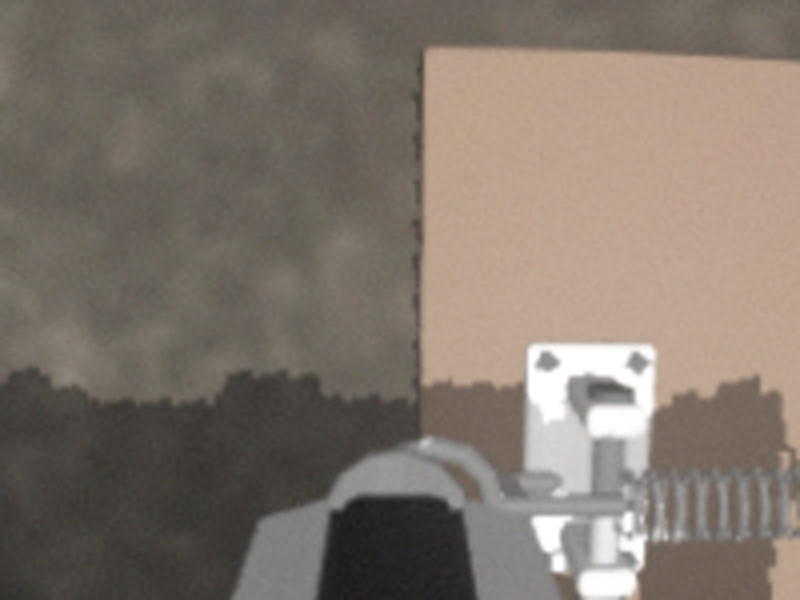

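View pics/s10z.png

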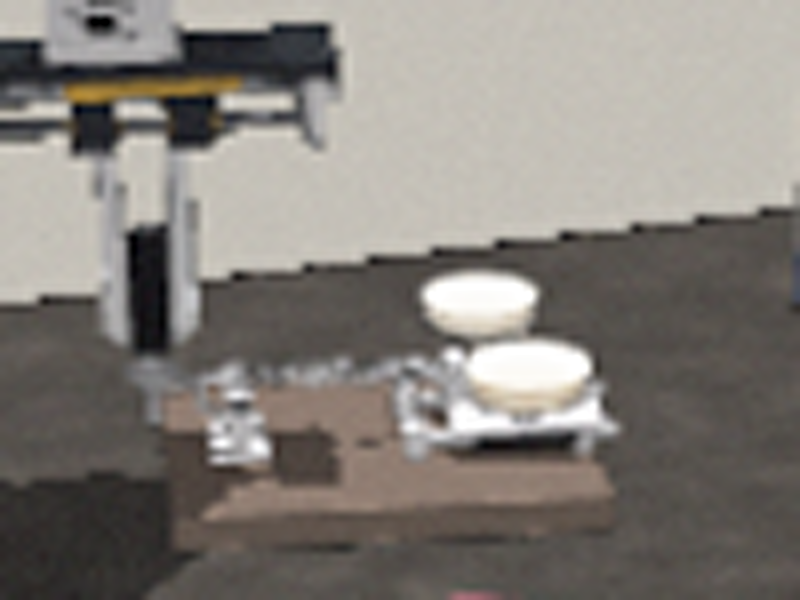

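```bash
python3 -m jog '3 -1 0 0 1;6 -1.5 0 0 1;9 -2.5 0 0 1;12 -3 0 0 1;12 -3 0 0 1'
python3 - <<'E'
from h import *
s=ctrl.state();print(s['eef_pos'],s['contact_force'])
c=capture('wrist');save(c,'w11');zoom('w11',150,90,200,150,4)
W=wcloud(c,s)
d=np.array([-.974,.2272]);n=np.array([.2272,.974])
Q=W-[.4972,.2034,0]; a=Q[...,:2]@d*1e3;l=Q[...,:2]@n*1e3;z=W[...,2]*1e3
m=(abs(l)<25)&(a>-20)&(a<50)&(z>40)&(z<62)
for lo in range(-20,40,5):
    k=m&(a>=lo)&(a<lo+5)&(abs(l)<4)
    if k.sum(): print(lo,k.sum(),round(np.median(z[k]),1),end=' | ')
for q in ['hook','hook_toe','hook_seat','anchor_pin','puller']:
    print(q,[(np.round(x['at'],4).tolist(),round(x['p'],2)) for x in models.mark_of(c,q)][:3])
E
```

```text
clock: 11.15
eef_pos: [0.4705, 0.2099, 0.08]
ee_rot: [0.783, 0.622, 0.004, 0.001]
contact_force: [8.2, -0.3, 2.5]
finger_gap: 0.0181
[0.47047776 0.20990137 0.07996496] [ 8.1973924  -0.30994831  2.50129534]
-20 39 57.3 | -15 65 53.5 | -10 40 53.3 | -5 55 53.2 | 0 66 52.7 | 5 43 52.9 | 10 13 54.1 | 15 6 58.8 | 35 7 57.7 | hook [([0.4761, 0.2076, 0.0547], 0.77)]
hook_toe [([0.4974, 0.2038, 0.0357], 0.72)]
hook_seat [([0.497, 0.2054, 0.0442], 0.92)]
anchor_pin [([0.4939, 0.2061, 0.0417], 0.96)]
puller [([0.4741, 0.2137, 0.0333], 0.73), ([0.6805, 0.3587, 0.0011], 0.53)]
```

View pics/w11z.png

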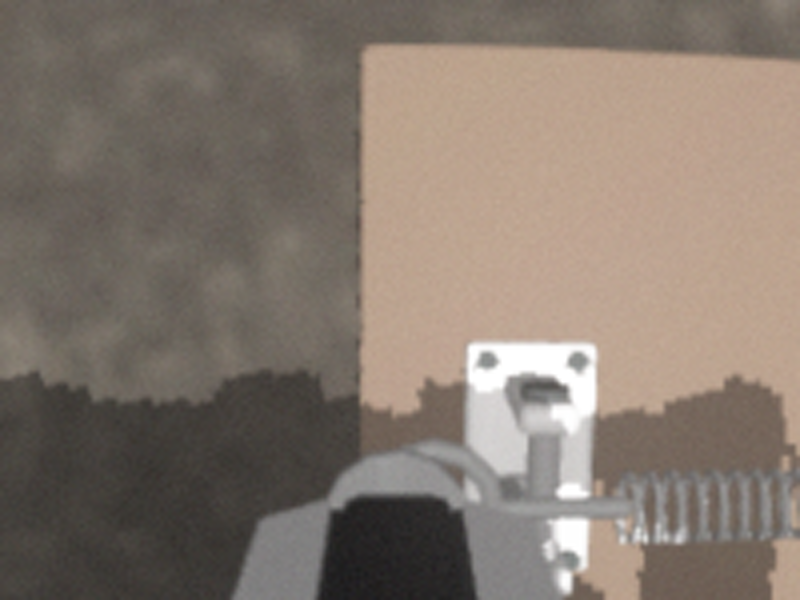

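```bash
python3 -m jog '2 -0.5 0 0 1;4 -1 0 0 1;6.5 -1.5 0 0 1;6.5 -1.5 0 0 1'
python3 - <<'E'
from h import *
s=ctrl.state();print(s['eef_pos'],s['contact_force'])
c=capture('wrist');save(c,'w12');zoom('w12',150,90,200,150,4)
W=wcloud(c,s)
d=np.array([-.974,.2272]);n=np.array([.2272,.974])
Q=W-[.4972,.2034,0]; a=Q[...,:2]@d*1e3;l=Q[...,:2]@n*1e3;z=W[...,2]*1e3
m=(abs(l)<25)&(a>-20)&(a<50)&(z>40)&(z<62)
for lo in range(-20,40,5):
    k=m&(a>=lo)&(a<lo+5)&(abs(l)<4)
    if k.sum(): print(lo,k.sum(),round(np.median(z[k]),1),end=' | ')
for q in ['hook','hook_toe','hook_seat','anchor_pin','puller']:
    print(q,[(np.round(x['at'],4).tolist(),round(x['p'],2)) for x in models.mark_of(c,q)][:3])
c=capture('side');save(c,'s12');zoom('s12',190,140,100,75,8)
E
```

```text
clock: 11.85
eef_pos: [0.4722, 0.2091, 0.0792]
ee_rot: [0.783, 0.622, 0.0, -0.001]
contact_force: [-0.1, 2.1, 6.6]
finger_gap: 0.0178
[0.47224022 0.20907382 0.07922529] [-0.11029061  2.0670856   6.5945946 ]
-20 55 56.3 | -15 46 53.1 | -10 40 53.5 | -5 62 52.8 | 0 67 52.7 | 5 38 53.3 | 10 6 53.3 | 15 8 57.5 | 30 4 57.2 | 35 8 57.3 | hook [([0.478, 0.2094, 0.0522], 0.77)]
hook_toe [([0.4955, 0.2037, 0.0362], 0.54)]
hook_seat [([0.4947, 0.2063, 0.0466], 0.54)]
anchor_pin [([0.4969, 0.2074, 0.045], 0.67)]
puller [([0.4747, 0.2103, 0.0322], 0.58)]
```

View pics/w12z.png

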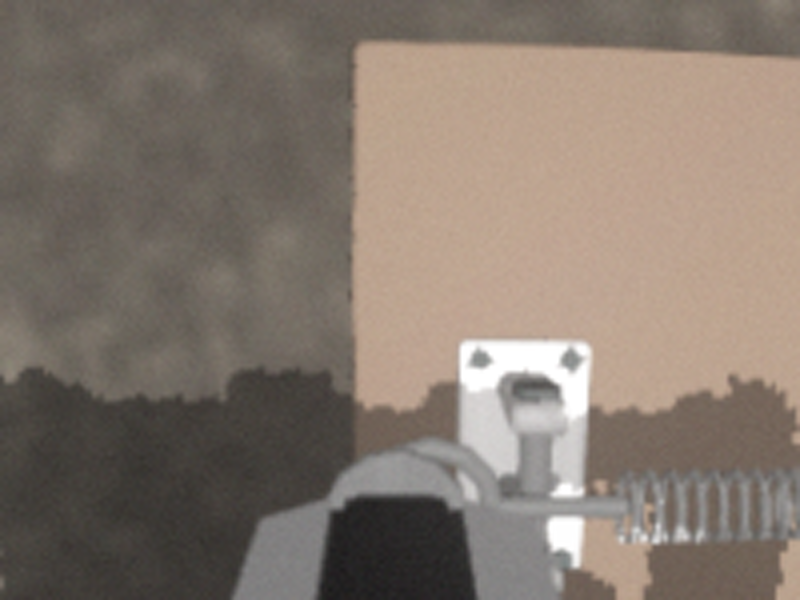

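View pics/s12z.png

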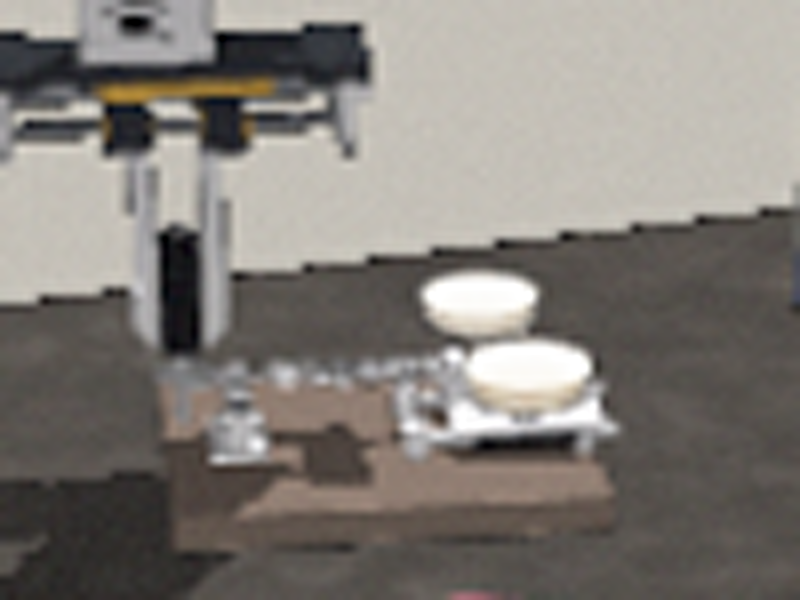

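```bash
python3 -m jog '0 0 0 0 1;0 0 0 0 1'; python3 -m jog '1.5 -0.5 0 0 1;3 -0.5 0 0 1;3 -0.5 0 0 1'
```

```text
clock: 12.4
eef_pos: [0.4722, 0.2091, 0.0792]
ee_rot: [0.783, 0.623, 0.0, -0.001]
contact_force: [-0.3, 2.7, 5.6]
finger_gap: 0.0182
clock: 12.7
eef_pos: [0.4729, 0.2086, 0.079]
ee_rot: [0.782, 0.623, -0.001, -0.002]
contact_force: [-4.1, 2.7, 9.0]
finger_gap: 0.0175
```

```bash
python3 -m jog '0 0 2 0 1;0 0 4 0 1;0 0 4 0 1'
python3 - <<'E'
from h import *
s=ctrl.state();print(s['eef_pos'],s['contact_force'])
c=capture('wrist');save(c,'w13');zoom('w13',150,90,200,150,4)
W=wcloud(c,s)
d=np.array([-.974,.2272]);n=np.array([.2272,.974])
Q=W-[.4972,.2034,0]; a=Q[...,:2]@d*1e3;l=Q[...,:2]@n*1e3;z=W[...,2]*1e3
m=(abs(l)<25)&(a>-20)&(a<50)&(z>40)&(z<62)
for lo in range(-20,40,5):
    k=m&(a>=lo)&(a<lo+5)&(abs(l)<4)
    if k.sum(): print(lo,k.sum(),round(np.median(z[k]),1),end=' | ')
E
```

```text
clock: 13.0
eef_pos: [0.4751, 0.2064, 0.0825]
ee_rot: [0.783, 0.622, -0.001, -0.0]
contact_force: [-2.1, 0.1, 2.4]
finger_gap: 0.0178
[0.4751034  0.20640504 0.08250509] [-2.0581929   0.13461918  2.44899521]
-20 57 58.9 | -15 35 55.5 | -10 35 55.7 | -5 64 55.4 | 0 74 53.7 | 5 53 55.9 | 10 32 60.2 | 15 13 60.6 | 20 13 60.2 | 25 12 60.4 | 30 27 60.2 |
```

View pics/w13z.png

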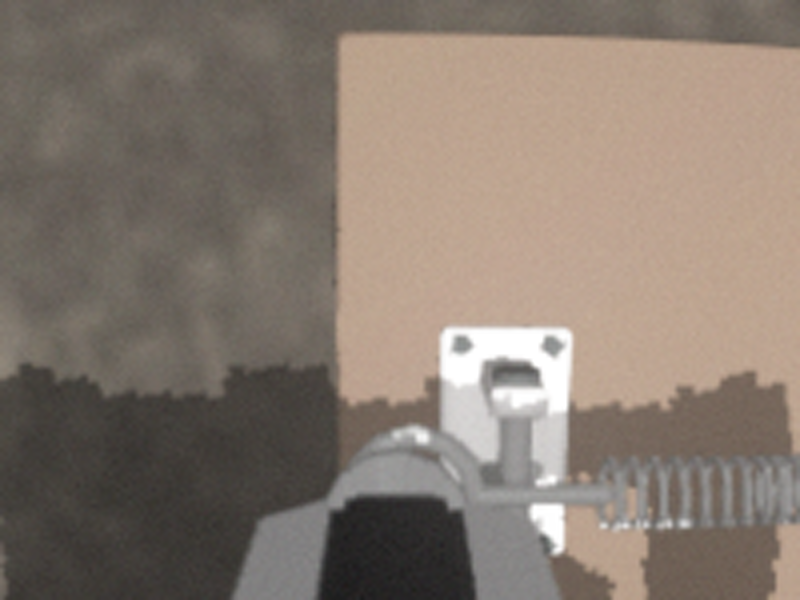

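```bash
python3 -m jog '0 1.5 6 0 1;0 1.5 14 0 1;0 1.5 14 0 1'
python3 - <<'E'
from h import *
s=ctrl.state();print(s['eef_pos'],s['contact_force'])
c=capture('wrist');save(c,'w14');zoom('w14',150,90,200,150,4)
W=wcloud(c,s)
d=np.array([-.974,.2272]);n=np.array([.2272,.974])
Q=W-[.4972,.2034,0]; a=Q[...,:2]@d*1e3;l=Q[...,:2]@n*1e3;z=W[...,2]*1e3
m=(abs(l)<25)&(a>-20)&(a<50)&(z>40)&(z<62)
for lo in range(-20,40,5):
    k=m&(a>=lo)&(a<lo+5)&(abs(l)<4)
    if k.sum(): print(lo,k.sum(),round(np.median(z[k]),1),end=' | ')
E
```

```text
clock: 13.35
eef_pos: [0.477, 0.2086, 0.0977]
ee_rot: [0.783, 0.622, 0.001, 0.0]
contact_force: [0.4, 0.3, -0.6]
finger_gap: 0.0178
[0.47702723 0.20857546 0.09768286] [ 0.41820571  0.31409861 -0.62690265]
-20 57 58.8 | -15 33 55.5 | -10 34 55.9 | -5 57 55.2 | 0 64 53.7 | 5 43 56.2 | 10 1 55.9 |
```

View pics/w14z.png

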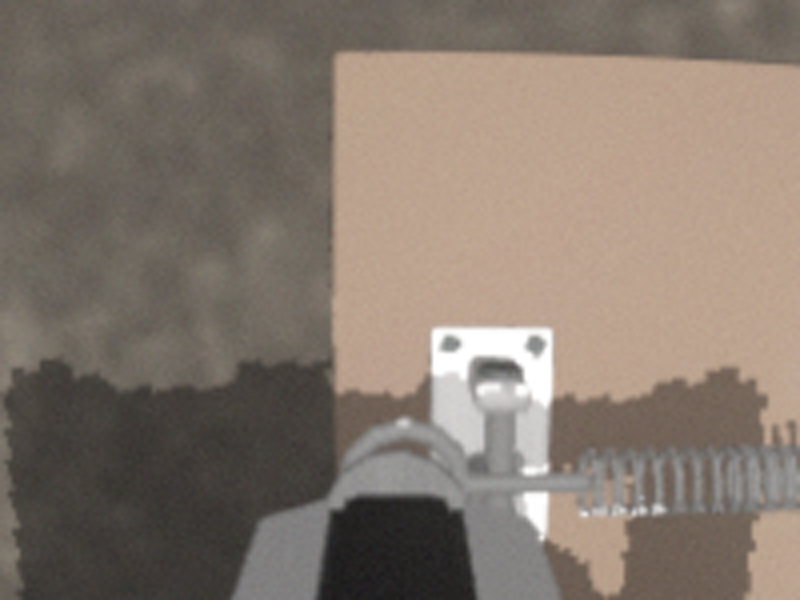

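```bash
python3 -m jog '0 0 15 0 1;0 0 45 0 1;0 0 80 0 1;0 0 88 0 1;0 0 88 0 1'; python3 -m jog '0 0 0 0 1;0 0 0 0 1'
python3 - <<'E'
from h import *
s=ctrl.state();print(s['eef_pos'],s['ee_rot'],s['contact_force'])
c=capture('wrist');save(c,'w15');zoom('w15',150,90,200,150,4)
for q in ['hook','hook_toe','hook_seat','anchor_pin','puller']:
    print(q,[(np.round(x['at'],4).tolist(),round(x['p'],2)) for x in models.mark_of(c,q)][:3])
c=capture('side');save(c,'s15');zoom('s15',190,140,100,75,8)
E
```

```text
clock: 13.9
eef_pos: [0.477, 0.2084, 0.1856]
ee_rot: [0.783, 0.622, 0.001, 0.0]
contact_force: [0.6, -0.5, -1.8]
finger_gap: 0.0177
clock: 14.1
eef_pos: [0.4752, 0.2077, 0.1831]
ee_rot: [0.783, 0.622, -0.001, -0.0]
contact_force: [-0.2, 0.3, -1.2]
finger_gap: 0.0177
[0.475177   0.20765598 0.18310264] [ 7.82946295e-01  6.22087564e-01 -1.43442498e-03 -3.21501745e-04] [-0.23365874  0.31886575 -1.2414124 ]
hook [([0.48, 0.2084, 0.0535], 0.65)]
hook_toe [([0.4963, 0.2038, 0.0358], 0.83)]
hook_seat [([0.496, 0.2085, 0.0488], 0.69)]
anchor_pin [([0.4959, 0.2039, 0.0432], 0.56)]
puller [([0.479, 0.2112, 0.1348], 0.58)]
```

View pics/w15z.png

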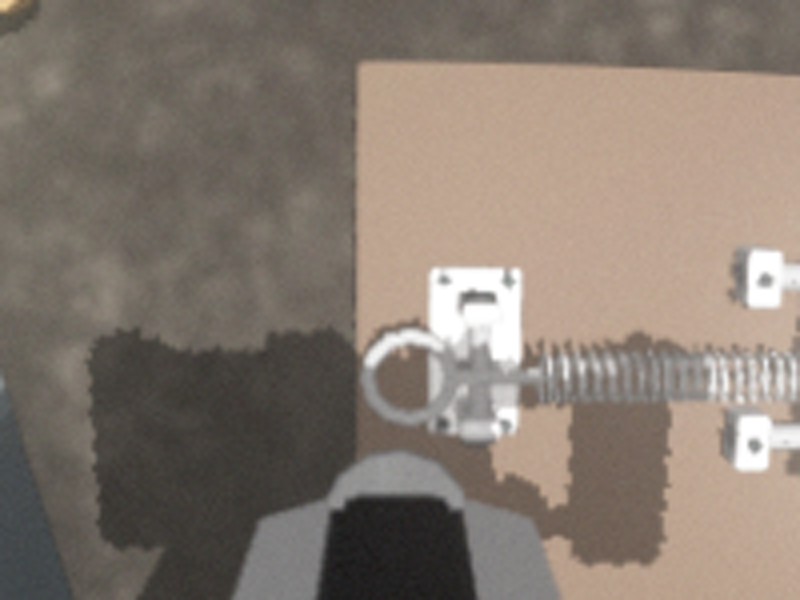

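View pics/s15z.png

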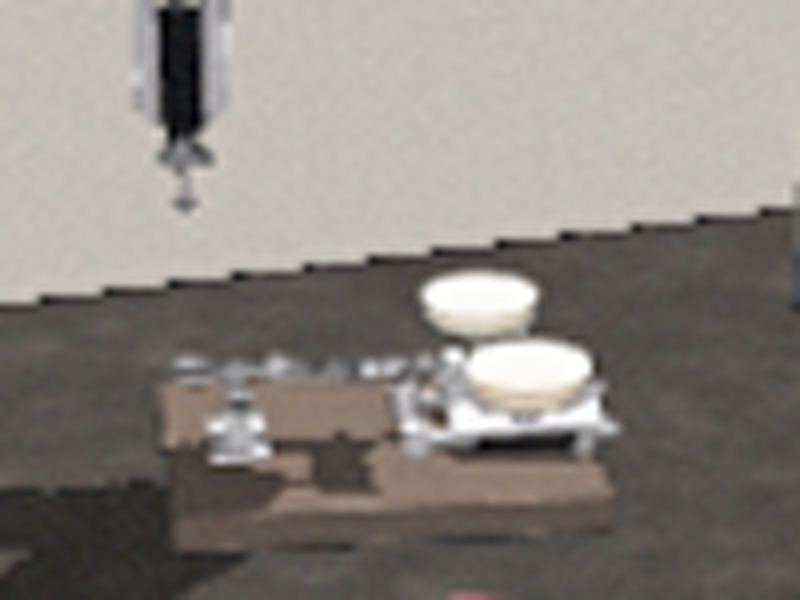

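```bash
python3 -m jog '7 -45 0 -0.1 1;14 -95 0 -0.2 1;21 -145 0 -0.33 1;28 -195 0 -0.475 1;36 -245 0 -0.475 1';python3 -m jog '6 -45 0 0 1;14 -90 0 0 1;19 -135 0 0 1;19 -140 0 0 1;19 -140 0 0 1'; python3 -m jog '0 0 -30 0 1;0 0 -50 0 1;0 0 -70 0 1;0 0 -70 0 1'
python3 - <<'E'
from h import *
s=ctrl.state();print(s['eef_pos'],s['ee_rot'],s['contact_force'])
c=capture('wrist');save(c,'w16');zoom('w16',170,120,160,120,5)
print(wproj(c,s,[.53,-.178,.03]))
for q in ['puller','stand_mouth']:
    print(q,[(np.round(x['at'],4).tolist(),round(x['p'],2)) for x in models.mark_of(c,q)][:3])
for n in ('side','scene'):
  c=capture(n);save(c,n+'16');zoom(n+'16',*((240,190,100,75,8) if n=='side' else (280,150,100,75,8)))
  for q in ['puller']:
    print(q,[(np.round(x['at'],4).tolist(),round(x['p'],2)) for x in models.mark_of(c,q)][:5])
E
```

```text
clock: 14.95
eef_pos: [0.5119, -0.0365, 0.1848]
ee_rot: [0.908, 0.419, 0.0, 0.0]
contact_force: [0.8, 1.2, -1.0]
finger_gap: 0.0179
clock: 15.45
eef_pos: [0.5304, -0.1763, 0.1843]
ee_rot: [0.908, 0.419, -0.0, -0.0]
contact_force: [0.1, 1.3, -0.9]
finger_gap: 0.0181
clock: 15.85
eef_pos: [0.529, -0.1715, 0.1124]
ee_rot: [0.907, 0.422, -0.002, -0.002]
contact_force: [-0.4, 0.8, -2.0]
finger_gap: 0.0177
[ 0.52897812 -0.17153977  0.11244301] [ 0.90663354  0.42190925 -0.00170316 -0.00230415] [-0.4203762   0.81249172 -1.99663273]
(np.float64(253.92795847019536), np.float64(201.44989295785973))
puller [([0.5315, -0.1642, 0.0617], 0.92)]
stand_mouth [([0.5343, -0.053, 0.0299], 0.71), ([0.5314, -0.1804, 0.0325], 0.61)]
puller [([0.4394, -0.1807, 0.0002], 0.67), ([0.5271, -0.1757, 0.067], 0.65)]
puller [([0.5332, -0.1725, 0.0659], 0.62), ([0.5215, -0.2769, -0.0018], 0.6), ([0.4402, -0.1829, -0.0048], 0.59)]
```

View pics/w16z.png

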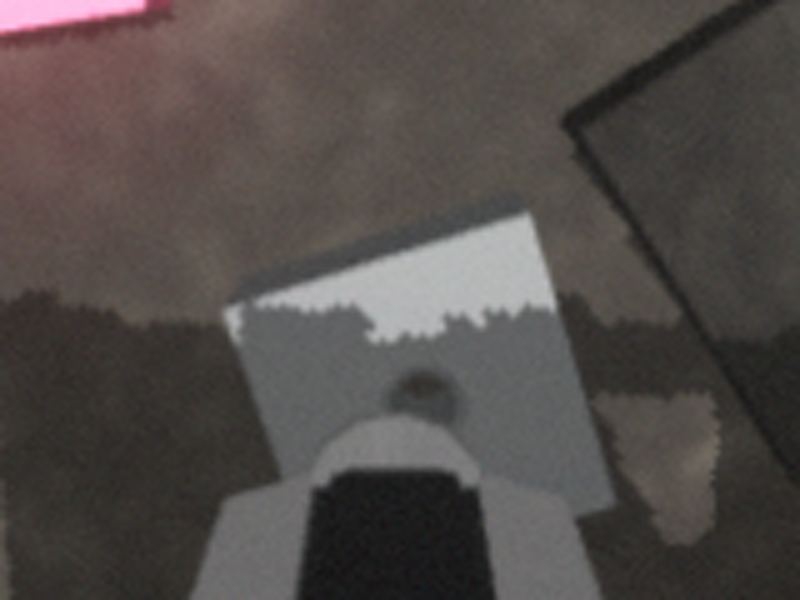

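View pics/side16z.png

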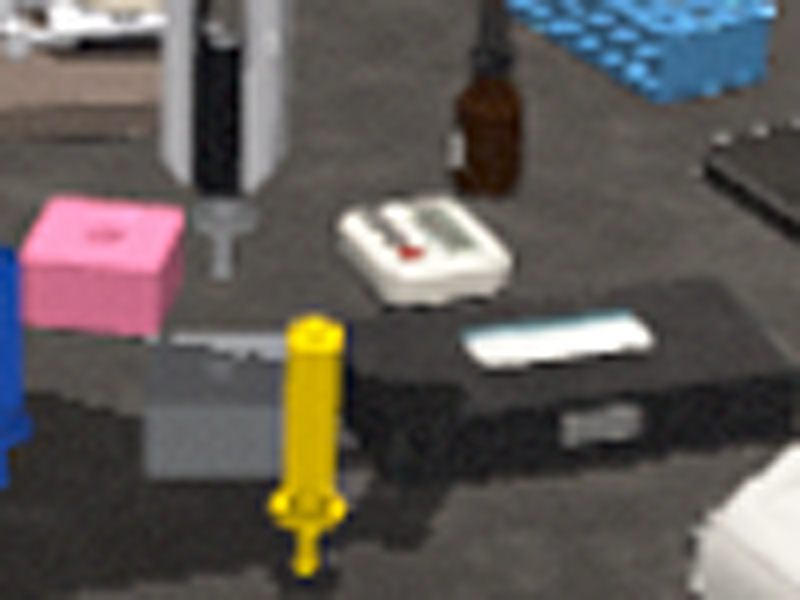

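View pics/scene16z.png

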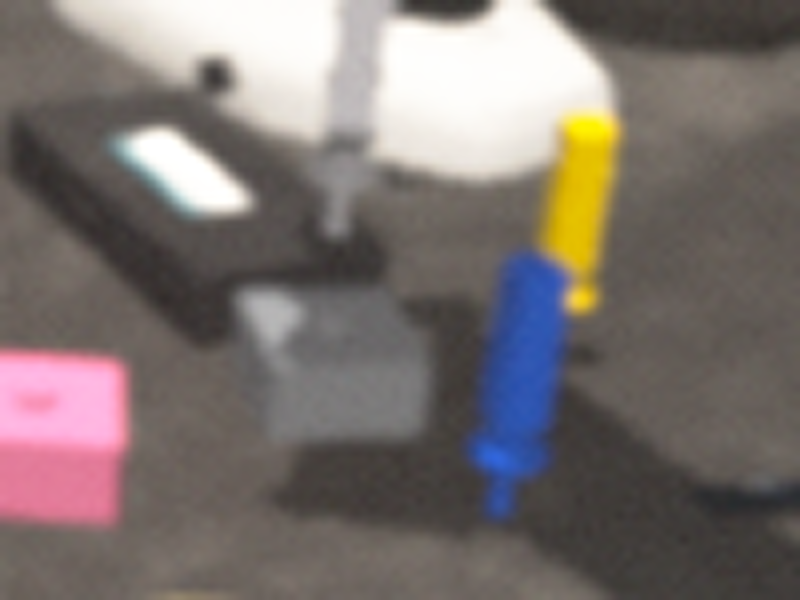

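```bash
python3 -m jog '1 -6 0 0 1;1 -6 0 0 1;1 -6 0 0 1'; python3 -c "
from h import *
s=ctrl.state();print(s['eef_pos'],s['ee_rot'])
c=capture('wrist');save(c,'w17');zoom('w17',170,120,160,120,5)
u,v=wproj(c,s,[.53,-.178,.03]);print((u-170)*5,(v-120)*5)"
```

```text
clock: 16.5
eef_pos: [0.5318, -0.1812, 0.1147]
ee_rot: [0.908, 0.42, 0.0, 0.0]
contact_force: [0.5, 0.1, -1.1]
finger_gap: 0.0176
[ 0.53182376 -0.18118446  0.1147424 ] [9.07525578e-01 4.19996782e-01 9.62779004e-05 1.35588544e-04]
369.6584483541548 374.32834070961167
```

View pics/w17z.png

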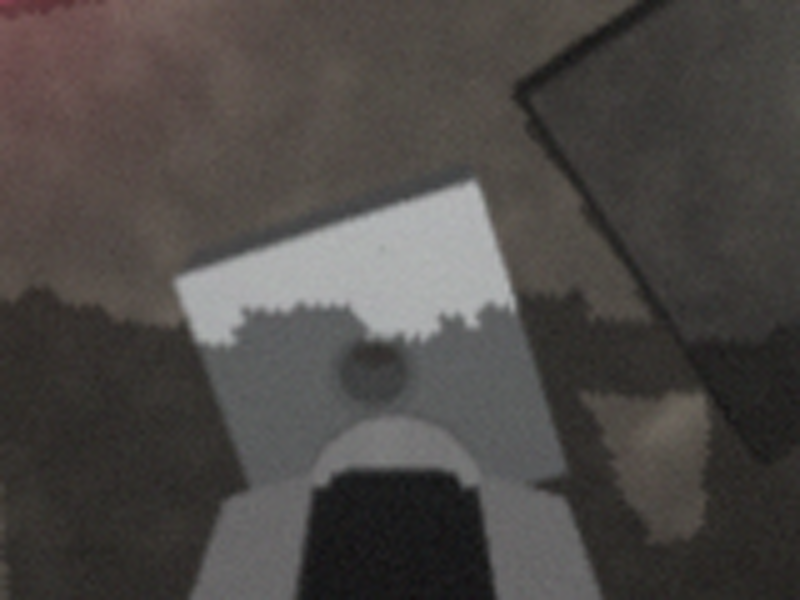

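```bash
python3 -m jog '0 0 0 0 1;0 0 0 0 1'; python3 -c "
from h import *
for i in range(3):
  s=ctrl.state();print(s['clock'],s['eef_pos'])
  c=capture('wrist');W=wcloud(c,s)
  u,v=wproj(c,s,[.53,-.178,.03]);print((u-170)*5,(v-120)*5)
  m=(abs(W[...,2]-.03)<.004)&(np.hypot(W[...,0]-.53,W[...,1]+.178)<.045)
  print(cv2.minAreaRect(W[m][:,:2].astype(np.float32).copy()))
save(c,'w18');zoom('w18',170,120,160,120,5)"
```

```text
clock: 16.75
eef_pos: [0.5318, -0.1806, 0.1146]
ee_rot: [0.907, 0.42, -0.0, -0.0]
contact_force: [0.1, -0.3, -1.4]
finger_gap: 0.0178
16.75 [ 0.53176143 -0.18056682  0.1145516 ]
372.40660749815663 376.9033100648454
((0.5302366614341736, -0.1778033822774887), (0.05635402724146843, 0.05638575926423073), 67.83505249023438)
16.8 [ 0.53177583 -0.18055621  0.11454222]
372.3826924662342 377.0306742238276
((0.530224621295929, -0.1777867078781128), (0.05640258267521858, 0.05631338432431221), 67.93254089355469)
16.85 [ 0.53177578 -0.18053717  0.11454033]
372.44577404525944 377.10183960339435
((0.530282199382782, -0.17784562706947327), (0.056590013206005096, 0.05626339837908745), 67.85853576660156)
```

View pics/w18z.png

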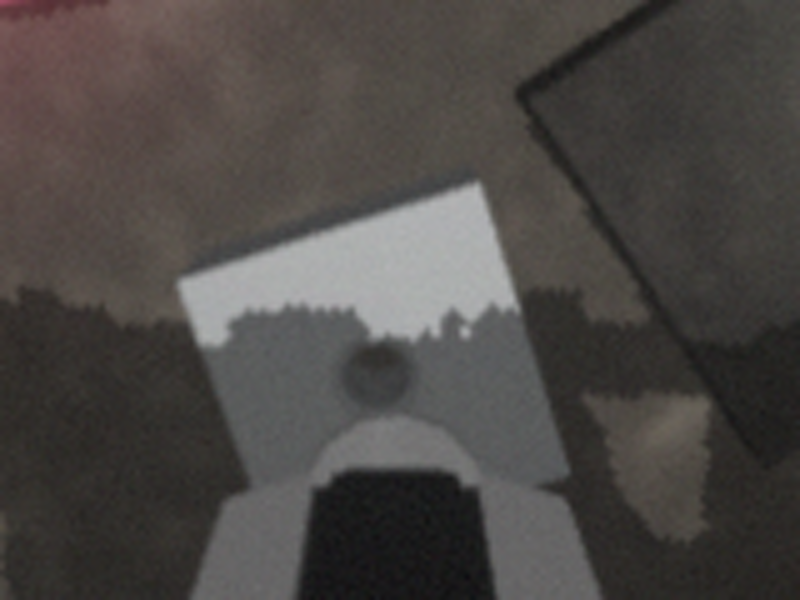

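```bash
python3 -m jog '-1.5 2.5 -10 0 1;-1.5 2.5 -22 0 1;-1.5 2.5 -28 0 1;-1.5 2.5 -28 0 1;-1.5 2.5 -28 0 1'; python3 -c "
from h import *
s=ctrl.state();print(s['clock'],s['eef_pos'],s['ee_rot'])
c=capture('wrist')
save(c,'w19');zoom('w19',170,120,160,120,5)
for n in ('side','scene'):
  c=capture(n);save(c,n+'19');zoom(n+'19',*((240,190,100,75,8) if n=='side' else (280,150,100,75,8)))"
```

```text
clock: 17.4
eef_pos: [0.5302, -0.1781, 0.0862]
ee_rot: [0.907, 0.42, -0.0, -0.0]
contact_force: [-0.9, 1.1, -1.1]
finger_gap: 0.018
17.4 [ 0.53016355 -0.17810885  0.08618115] [ 9.07321464e-01  4.20437445e-01 -2.50361368e-04 -2.31050358e-04]
```

View pics/side19z.png

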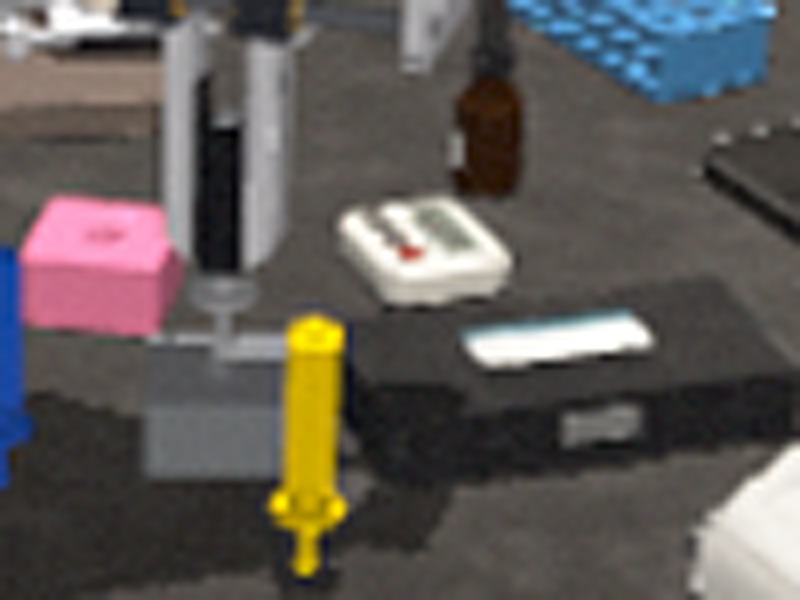

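View pics/scene19z.png

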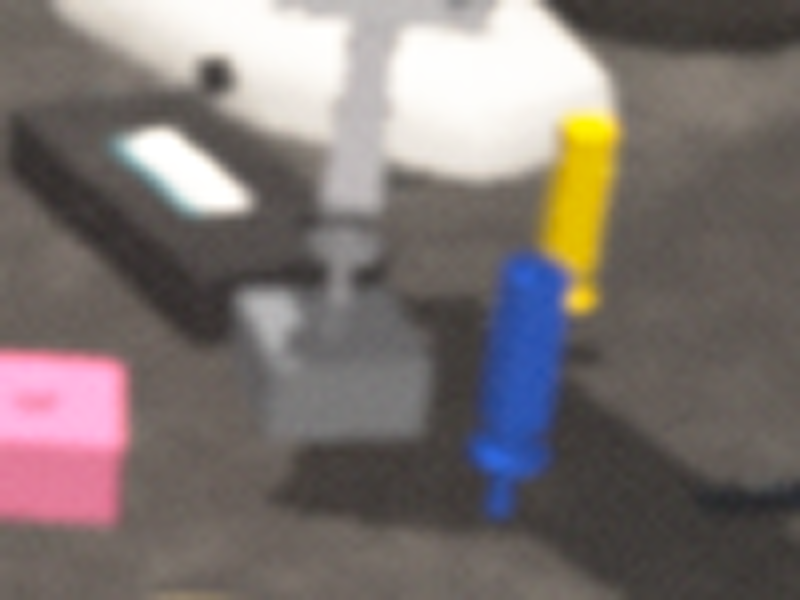

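Well aligned over the hole. Down gently.

```bash
python3 -m jog '0 0.5 -4 0 1;0 0.5 -8 0 1;0 0.5 -12 0 1;0 0.5 -12 0 1';python3 -m jog '0 0 -6 0 1;0 0 -12 0 1;0 0 -16 0 1;0 0 -16 0 1'
```

```text
clock: 17.95
eef_pos: [0.5298, -0.1775, 0.0739]
ee_rot: [0.907, 0.42, -0.0, -0.0]
contact_force: [0.9, 0.7, -1.5]
finger_gap: 0.018
clock: 18.35
eef_pos: [0.5298, -0.1775, 0.0578]
ee_rot: [0.907, 0.42, -0.001, -0.0]
contact_force: [-0.9, 0.6, -0.9]
finger_gap: 0.0175
```

```bash
python3 -m jog '0 0 -2 0 1;0 0 -3 0 1;0 0 -3 0 1'; python3 -m jog '0 0 0 0 0.9;0 0 0 0 0.7;0 0 0 0 0.5;0 0 0 0 0.45;0 0 0 0 0.45'; python3 -m jog '0 0 20 0 0.45;0 0 60 0 0.45;0 0 100 0 0.45;0 0 140 0 0.45;0 0 140 0 0.45'
python3 - <<'E'
from h import *
s=ctrl.state();print(s['eef_pos'],s['ee_rot'])
c=capture('wrist');save(c,'w20');W=wcloud(c,s)
m=(np.hypot(W[...,0]-.53,W[...,1]+.178)<.02)&(W[...,2]>.094)&(W[...,2]<.125)
p=W[m];print(len(p),p.mean(0),cv2.minAreaRect(p[:,:2].astype(np.float32).copy()))
m=(np.hypot(W[...,0]-.53,W[...,1]+.178)<.016)&(W[...,2]>.032)&(W[...,2]<.045);print('shoulder',m.sum(),W[m].mean(0))
for n in ('side','scene'):
  c=capture(n);save(c,n+'20');zoom(n+'20',*((180,140,160,120,5) if n=='side' else (150,150,200,150,4)))
  for q in ['puller','hook','hook_seat','anchor_pin','hook_toe']: print(q,[(np.round(x['at'],4).tolist(),round(x['p'],2)) for x in models.mark_of(c,q)][:4])
E
```

```text
clock: 18.65
eef_pos: [0.5304, -0.1777, 0.056]
ee_rot: [0.907, 0.42, 0.0, 0.0]
contact_force: [-1.5, 1.0, 2.9]
finger_gap: 0.0176
clock: 19.15
eef_pos: [0.5303, -0.1776, 0.0555]
ee_rot: [0.907, 0.42, 0.0, -0.0]
contact_force: [0.0, 0.3, 0.1]
finger_gap: 0.0464
clock: 19.65
eef_pos: [0.5339, -0.1785, 0.2008]
ee_rot: [0.907, 0.42, 0.004, 0.003]
contact_force: [0.8, -0.0, 0.0]
finger_gap: 0.052
[ 0.53393203 -0.17854693  0.20084311] [0.90738259 0.4202725  0.00399267 0.00345349]
363 [ 0.5313471  -0.1773984   0.10165582] ((0.5308061242103577, -0.17800870537757874), (0.017728494480252266, 0.017166076228022575), 49.72259521484375)
shoulder 115 [ 0.53483645 -0.17387631  0.03391553]
puller [([0.4408, -0.1821, 0.0012], 0.75), ([0.5237, -0.2765, -0.0008], 0.69), ([0.5252, -0.18, 0.0038], 0.53), ([0.6753, 0.3626, -0.0004], 0.26)]
hook [([0.476, 0.21, 0.0573], 0.53)]
hook_seat [([0.5012, 0.2072, 0.0459], 0.5), ([0.6761, 0.3622, -0.0003], 0.19)]
anchor_pin [([0.4963, 0.207, 0.0442], 0.59)]
hook_toe [([0.3883, -0.3021, 0.0007], 0.62)]
puller [([0.4994, 0.201, 0.0416], 0.69), ([0.4423, -0.1829, -0.003], 0.63), ([0.5339, -0.1789, 0.0031], 0.62), ([0.5186, -0.2728, -0.0018], 0.42)]
hook [([0.478, 0.2093, 0.0531], 0.37)]
hook_seat [([0.4979, 0.2, 0.048], 0.42), ([0.5008, 0.2027, 0.0409], 0.35)]
anchor_pin [([0.4973, 0.205, 0.0453], 0.65)]
hook_toe [([0.4983, 0.2031, 0.0402], 0.49)]
```

View pics/side20z.png

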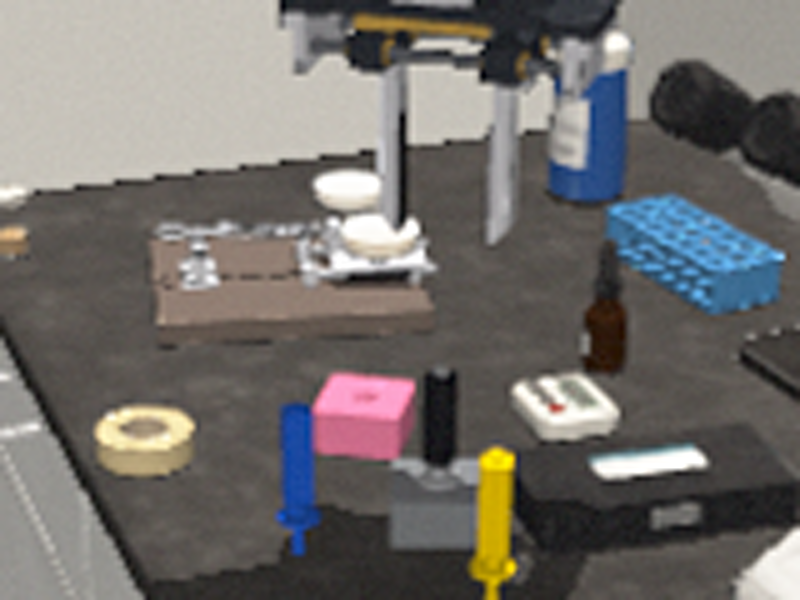

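View pics/scene20z.png

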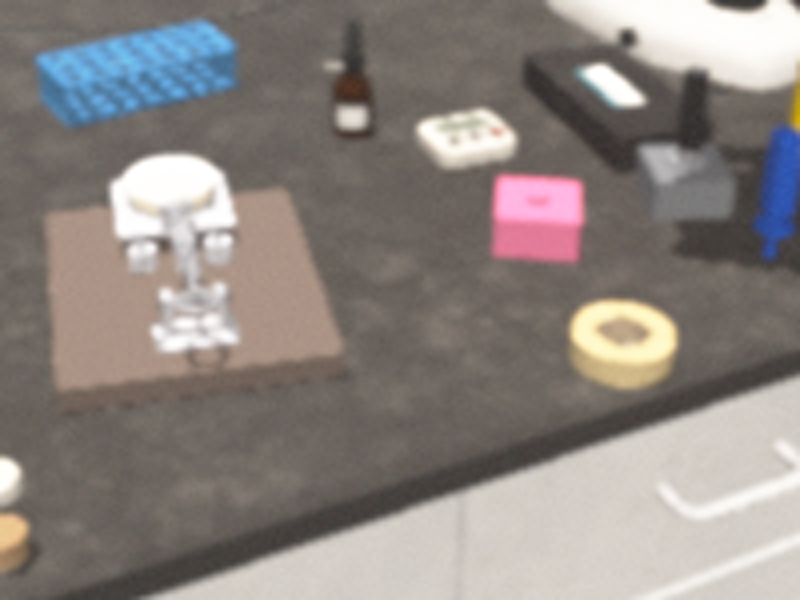

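View pics/w20.png

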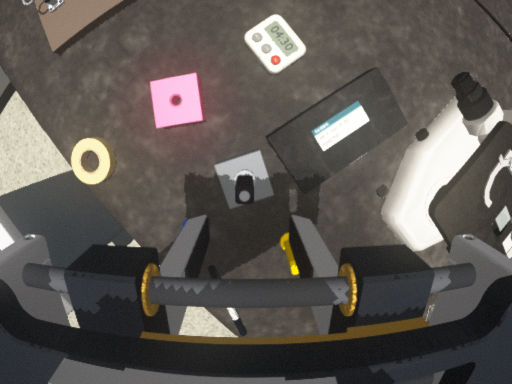

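```bash
python3 -m jog '0 0 0 0 0.45;0 0 0 0 0.45;0 0 0 0 0.45'; python3 -c "
from workcell import ctrl
print(ctrl.close_job())"
```

```text
clock: 20.6
eef_pos: [0.5303, -0.1777, 0.1956]
ee_rot: [0.907, 0.42, 0.0, 0.0]
contact_force: [-0.2, -0.2, -0.4]
finger_gap: 0.0515
the job is handed in; nothing more can be done
None
```

The spring is hooked behind the cross pin, the puller is back in its stand, and I handed the job in at about 20.6 s of the 51 s allowed; the hand-in gave no verdict.

I gripped the puller by its handle, put the prong through the eye, and pulled until the eye was about 33 mm past the pin. I then pressed the wire level at about 50 mm, eased it back until the leg took the load, and lifted straight out.

**Last checks:**
- **Hook:** the wire stayed put at about 53 to 54 mm above the bench after the prong left the eye. The networks put the hook's seat within about 5 to 7 mm of the pin, each estimate being good to about 4 mm. The pictures also show it caught.
- **Stage:** in the pictures it sits forward at its stop, where the pull brought it. I did not measure its position to the 2 mm limit.
- **Puller:** it stands upright. Its top measured at 101.7 mm, against 102 mm when fully down, and its axis was within about 1 mm of the stand's centre.
- **Bystanders and gripper:** nothing I could see on the bench had moved, and I saw no finger contact with the hook. The gripper was open and clear of everything at the end.

**Disagreements:** a few low-confidence network results were plainly wrong. They put the toe on the marker pen and the puller on the anchor, so I ignored them in favour of the depth measurements and pictures.

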